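# Shut and clamp the specimen carrier

### The arm

A 6-joint arm with a two-finger parallel gripper is mounted at the origin on the work surface. World frame = base frame: x ahead of the robot, y to its left, z up, the work surface at z = 0. Lengths are in mm, angles in rad, forces in N, time in s.
With the tool pointing down it reaches from about 300 to 875 mm from the base axis. Payload 4.2 kg.
Tool frame: the origin (TCP) lies between the finger pads; the fingertips stand 22 mm ahead of it and the grasp point (between the pads) lies 3 mm ahead of it (manip.tcp_to_tips is the distance from the TCP to the fingertips, in mm); z points along the fingers, y is the direction in which the jaws open and shut (so a half turn about z gives the same grasp; the last joint's range is limited). The gripper opens to 85 mm and grips with 20 to 120 N. Pads are 22 mm wide; open, the fingers measure 114 mm over their backs; the gripper's body (76 mm by 85 mm) begins 54 mm behind the grasp point. The pads swing forward as they close: fully open they stand 13 mm farther back than shut.
Start: joints at [1.126, 0.32, 1.565, -0, 1.257, -0.02], TCP at [236.982, 523.907, 253.338] pointing down, gripper open.
Joint ranges: [-3.11, 3.11], [-0.84, 2.01], [0.21, 2.61], [-1.34, 4.49], [0.05, 2.63], [-2.56, 2.56]. Speed limits (rad/s): [2.57, 2.57, 3.14, 3.14, 3.14, 3.14].

### API

Orientations are given as a 3x3 rotation matrix whose columns are the frame's x, y, z axes.
In Python, from bench import manip gives the robot as it stands.
- The arm moves only by the tool jog_arm, never from a script. Its argument "plan" is a list of rows, each an object of numbers: "grip": the opening, from 0 (shut) to 1 (fully open); "tx", "ty", "tz": the shift along the world's x, y, z in mm; "twist": the turn about the world's z in degrees. In form: [{"grip": .., "tx": .., "ty": .., "tz": .., "twist": ..}, ...]. A call has 1 to 20 rows; each row shifts and turns the pose as measured when the row begins; what a row does not reach is not made up. A row lasts 1/10 s, in which the tool goes at most 50 mm and 8.59 degrees, less where a joint would pass 70% of its speed; a pose out of reach is approached as far as the arm can. A call with a gripper value outside its range is refused whole. The fingers move at their own pace and stop on an object; "force" is the grip in N (left out, the last holds). Time passes only in rows, so rows that do not move let the fingers close. It gives the time, the measured TCP pose, the force and the opening at its end, in the units of the state.
- manip.sense(): the state, without advancing time (a new reading comes with each control period).
- manip.grab_frame(name): name is "scene" or "top" or "wrist"; returns (picture, depth): 480x640x3 uint8, red, green, blue; 480x640 float32, mm along the optical axis (not along the pixel's ray), 0 where there is no reading.
- manip.camera_model(name): a dict with "camera_matrix" (3x3 intrinsics, pixels), "origin" and "orientation" of the camera in the world; the wrist camera has in their place "mount" (4x4, takes a point from camera to tool coordinates, whose origin is the TCP and whose axes are the flange's). Camera axes: x right, y down, z forward; pixel columns grow to the right and rows downward; lengths in mm; the calibration is good to about 2 mm. A picture is of the moment at which its call begins: read the wrist's pose just before it. camera_model takes no time and is no camera call.
- manip.sign_off(): hands the job in, once; it reports no verdict.
The state is a dict: "t": time; "joint_positions": joint angles; "joint_velocities": joint speeds; "joint_torque": joint torques, N m; "tcp_pos": TCP position; "orientation": TCP orientation; "wrist_force": force on the tool from outside, world axes, zero at the start; "moment": the same for the moment, N m; "grip_width": finger opening in mm.
Only numpy, scipy, OpenCV 4.12 (cv2) and the standard library are available. Lean on these libraries where they do the work, as an engineer would, in place of code of your own. Each camera call takes 0.05 s, during which the arm holds its last target.

### The job

The grey specimen carrier on the bench must leave sealed: push its cover fully shut, swing the wire loop of its draw latch up and over so that it hooks behind the lip of the keeper on the cover, then push the lever down past centre until it lies fully home against the carrier. Leave everything else on the bench where it stands.

Things in the scene. Friction and masses are not known exactly. Their poses are not given: they have to be found in the camera images.
- case: Base of the carrier: grey plastic box fixed to the bench, 160 deep (its x) x 240 wide (its y) x 80 high, open on top. Origin: centre of its underside. Its -x side is the front, with the draw latch in the middle (y = 0); the cover is hinged at its +x side, the back. Cover shut, the carrier is 130 high. The base never moves.
- cover (a joint): Angle of the cover (grey half shell 160 x 240 x 50 high), rad: 0 = shut on the base, grows as its front edge rises. Hinge line: along the case's y at case x = +80, z = 80. A stiff hinge: it stays where it is left; about 1 to 3 N down near the front edge moves it.
- cover_press (a point): Point on the cover's flat top, on its centre line, 20 behind the outer face of its front wall: a good place to push down. Cover shut: case x = -60, y = 0, z = 130. Axes turn with the cover.
- latch_lever (a joint): Angle of the lever, rad: 0 = home, hanging down along the case's front; grows as its free end swings outward (pi/2 = straight out) and up, stop at 2.4. Starts at 1.95 to 2.25; stays where left (1 N at the tip moves it). Loop hooked: resists from about 0.85 with up to about 6 N at the tip, passes centre at about 0.39, then is pulled home. Loop not hooked: swings idly.
- lever_pivot (a point): Centre of the lever's pivot, fixed on the case at case x = -100, y = 0, z = 65. Its axes turn with the lever: -z points along the lever to its free end, -x out of the face to push on to close it. Lever at 0: axes as the case's.
- lever_tip (a point): Middle of the lever's free end. The lever is a flat steel strip 26 wide, 4 thick, 55 long from the pivot; this point lies 55 along it and 9 toward the pushed face. The pushed face lies 6 off the pivot's line for the first 36, then slopes out to 11 at the tip.
- latch_loop (a joint): Angle of the wire loop relative to the lever, rad: stop at -2.69, folded over the lever's pushed face, 0.45 rad above it; 0 = pointing opposite to the lever. Lever angle + this = the loop's lean from upright: negative leans outward, positive in over the cover. It turns freely and falls outward to the stop, or inward against the cover, from whichever side of upright it is on.
- loop_bar (a point): Middle of the loop's crossbar, the part that hooks: round steel wire 5 thick, 56 long along the case's y. Two side wires (at y = +-28) run 55 from it to the loop's pivot, which lies on the lever 18 from lever_pivot (in lever_pivot's axes at x = +5, z = -17).
- keeper_seat (a point): Where the crossbar's centre lies when hooked, on the cover's front; cover shut: case x = -97.5, y = 0, z = 105; axes as the case's then. A steel ledge 30 wide below it has an upturned lip: outer face 7.5 in front of the seat, top 7 above it. A boss 70 wide, 3.5 behind, rises 25 above: the tipped-in loop leans on it and slides down behind the lip as the lever lowers. Sprung: sinks 2 when clamped.
- cassette1: flat white test cassette, 70 x 25 x 5, origin under its centre; bystander
- cassette2: flat white test cassette like cassette1; bystander
- dropper: small white dropper bottle, 26 diameter, 62 tall, origin under its centre; bystander
- brown_bottle: brown reagent bottle, 54 diameter, 110 tall, origin under its centre; bystander
- marker: black marker pen, 12 diameter, 130 long, origin under its middle; bystander
- gauze_jar: white jar with steel lid, 90 diameter, 100 tall, origin under its centre; bystander

How it is judged:
By the outcome, as a careful person would: the job done as asked, in the order asked, and still so for the second after the job is handed in, with the robot touching nothing.
It also fails if it takes over 56 s, if anything falls off the work surface, if the arm or the gripper's body presses on something with over 40 N, if the wrist force passes 120 N, or if a joint passes its speed limit or range.

## Working session

There is one attempt and no reset: what is moved stays moved. The work goes in short steps, Python scripts to look and compute and a tool call to move; the robot and the scene stay as the last step left them, time stands still between calls to the robot, and variables do not carry over. Pictures are saved under pics/ and viewed, and the job is handed in when it is done.

Besides the shell and the picture viewer there is one more tool, called after "Call:" as a command line: name --argument value ..., lists and objects as JSON in quotes. jog_arm: Moves the arm, as the interface text tells. Its arguments: {"type":"object","properties":{"plan":{"type":"array"},"force":{"type":"number"}},"required":["plan"]}

```bash
mkdir -p pics; ls
cat > h.py <<'E'
import numpy as np, cv2
from bench import manip
def snap(name,fn):
    s=manip.sense()
    im,d=manip.grab_frame(name)
    cv2.imwrite('pics/'+fn+'.png',cv2.cvtColor(im,cv2.COLOR_RGB2BGR))
    np.savez('pics/'+fn+'.npz',im=im,d=d,p=s['tcp_pos'],R=s['orientation'])
    return im,d
def cam(name,fn=None):
    m=manip.camera_model(name);K=np.array(m['camera_matrix'])
    if name=='wrist':
        z=np.load('pics/'+fn+'.npz');M=np.array(m['mount']);R=z['R'];p=z['p']
        return K,R@M[:3,:3],R@M[:3,3]+p
    return K,np.array(m['orientation']),np.array(m['origin'])
def cloud(name,fn):
    K,R,o=cam(name,fn);d=np.load('pics/'+fn+'.npz')['d']
    v,u=np.mgrid[:480,:640]
    P=np.stack([(u-K[0,2])/K[0,0]*d,(v-K[1,2])/K[1,1]*d,d],-1)
    W=P@R.T+o; W[d==0]=np.nan
    return W
def proj(name,fn,X):
    K,R,o=cam(name,fn);c=(np.atleast_2d(X)-o)@R
    q=c@K.T;return q[:,:2]/q[:,2:]
E
python3 - <<'E'
from h import *
for n in ('scene','top','wrist'):
    snap(n,n+'0'); K,R,o=cam(n,n+'0'); print(n,o.round(),R.round(2).tolist(),K.round().tolist())
print(manip.sense())
E
```

```text
pics
scene [1172. -819.  843.] [[0.83, 0.31, -0.47], [0.56, -0.49, 0.67], [-0.02, -0.81, -0.58]] [[575.0, 0.0, 328.0], [0.0, 575.0, 238.0], [0.0, 0.0, 1.0]]
top [ 520.   10. 1222.] [[-0.02, -1.0, 0.05], [-1.0, 0.02, 0.02], [-0.02, -0.05, -1.0]] [[453.0, 0.0, 322.0], [0.0, 453.0, 239.0], [0.0, 0.0, 1.0]]
wrist [162. 558. 374.] [[0.41, 0.86, 0.29], [0.91, -0.39, -0.14], [-0.0, 0.32, -0.95]] [[367.0, 0.0, 322.0], [0.0, 367.0, 240.0], [0.0, 0.0, 1.0]]
{'t': 0.15, 'joint_positions': array([ 1.12598267e+00,  3.20146722e-01,  1.56539402e+00, -3.71662232e-05,
        1.25740870e+00, -1.99767069e-02]), 'joint_velocities': array([ 3.95640182e-05, -1.03402280e-03, -5.06987039e-03, -4.31954925e-04,
        4.68449536e-04, -9.13269848e-04]), 'joint_torque': array([-2.23752736e-04, -4.15843999e+01, -2.34346193e+01,  5.29580075e-05,
        5.99167033e-03, -2.89906654e-05]), 'tcp_pos': array([236.85348704, 523.58913767, 252.67628118]), 'orientation': array([[-9.11110683e-01,  4.12161398e-01, -5.51895713e-04],
       [ 4.12161767e-01,  9.11109840e-01, -1.23997222e-03],
       [-8.23106677e-06, -1.35722225e-03, -9.99999079e-01]]), 'wrist_force': array([-0.09220231,  0.71789765, -0.55877544]), 'moment': array([0.05310965, 0.03975192, 0.03684731]), 'grip_width': 85.31275767339355}
```

View pics/scene0.png

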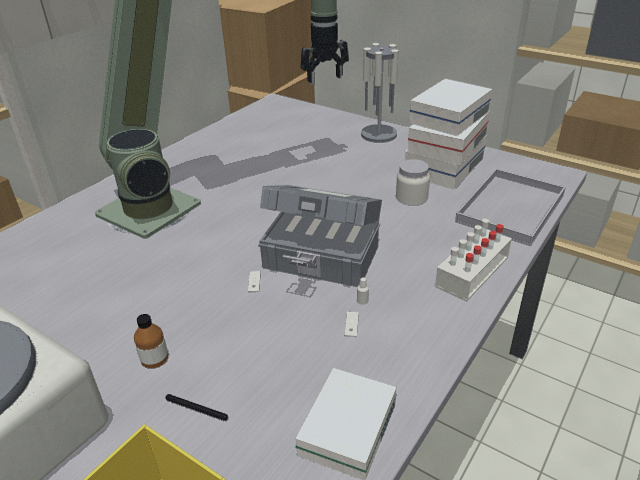

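View pics/top0.png

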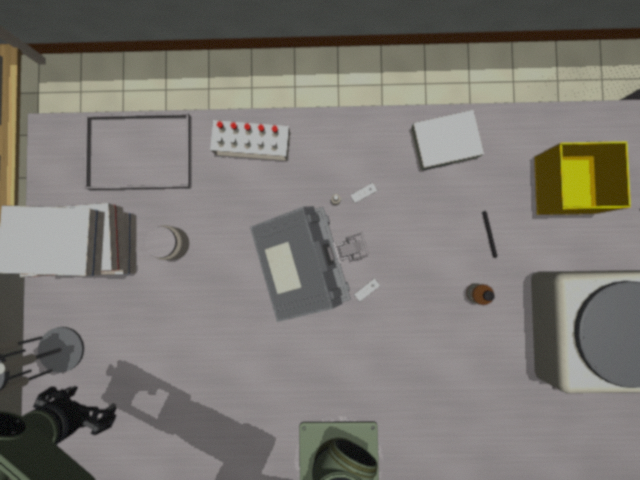

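The case is at about (300,262) in the top view, with its front facing image right (world −y). The cover is partly open, and the lever and loop stick out at about (350,247). Next I'll measure it.

Run:
```python
from h import *
im=cv2.imread('pics/scene0.png');cv2.imwrite('pics/sc0.png',cv2.resize(im[170:320,230:400],None,fx=4.5,fy=4,interpolation=cv2.INTER_CUBIC))
im=cv2.imread('pics/top0.png');cv2.imwrite('pics/tc0.png',cv2.resize(im[180:335,240:390],None,fx=3.8,fy=3.8,interpolation=cv2.INTER_CUBIC))
W=cloud('top','top0')
for v in range(200,325,8):
    print(v,[(u,*W[v,u].round().astype(int).tolist()) for u in range(250,372,10) if W[v,u,2]>15])
```

```text
200 [(340, 685, -17, 30)]
208 [(300, 645, 78, 199), (310, 648, 56, 176), (320, 659, 35, 81)]
216 [(280, 631, 127, 167), (290, 629, 103, 182), (300, 628, 79, 192), (310, 627, 56, 199), (320, 639, 36, 73)]
224 [(260, 616, 179, 140), (270, 614, 152, 156), (280, 613, 128, 165), (300, 610, 79, 192), (310, 609, 56, 194), (320, 619, 36, 70)]
232 [(260, 597, 180, 135), (270, 595, 153, 153), (280, 594, 128, 162), (290, 593, 103, 180), (300, 591, 79, 190), (310, 590, 56, 201), (320, 592, 34, 163), (330, 598, 11, 72)]
240 [(260, 578, 180, 133), (270, 577, 154, 144), (280, 575, 129, 161), (290, 574, 104, 171), (300, 573, 80, 187), (310, 572, 56, 198), (320, 572, 34, 200), (330, 577, 11, 82), (360, 575, -63, 99)]
248 [(260, 558, 181, 130), (270, 558, 154, 145), (280, 557, 129, 155), (290, 556, 104, 171), (300, 555, 80, 184), (310, 554, 57, 197), (320, 554, 34, 207), (330, 554, 11, 195), (340, 557, -14, 67), (350, 556, -39, 82), (360, 556, -63, 94)]
256 [(260, 539, 181, 132), (270, 539, 155, 143), (280, 538, 129, 158), (290, 537, 105, 169), (300, 537, 81, 181), (310, 536, 57, 191), (320, 536, 34, 
[... 502 characters left out ...]
, 58, 187), (320, 482, 35, 193), (330, 481, 13, 181), (340, 476, -12, 76)]
288 [(270, 462, 158, 130), (280, 462, 132, 139), (290, 463, 107, 156), (300, 463, 83, 166), (310, 463, 59, 184), (320, 463, 36, 192), (330, 463, 13, 189), (340, 461, -10, 166)]
296 [(270, 442, 158, 124), (280, 443, 132, 141), (290, 444, 107, 155), (300, 444, 83, 165), (310, 445, 59, 177), (320, 445, 36, 192), (330, 446, 13, 200), (340, 442, -10, 158)]
304 [(280, 424, 133, 136), (290, 425, 108, 151), (300, 426, 83, 165), (310, 426, 60, 174), (320, 427, 36, 187), (330, 428, 14, 199), (340, 425, -9, 167)]
312 [(280, 405, 133, 135), (290, 406, 109, 146), (300, 407, 84, 159), (310, 408, 60, 173)]
320 [(280, 385, 134, 131)]
```

View pics/sc0.png

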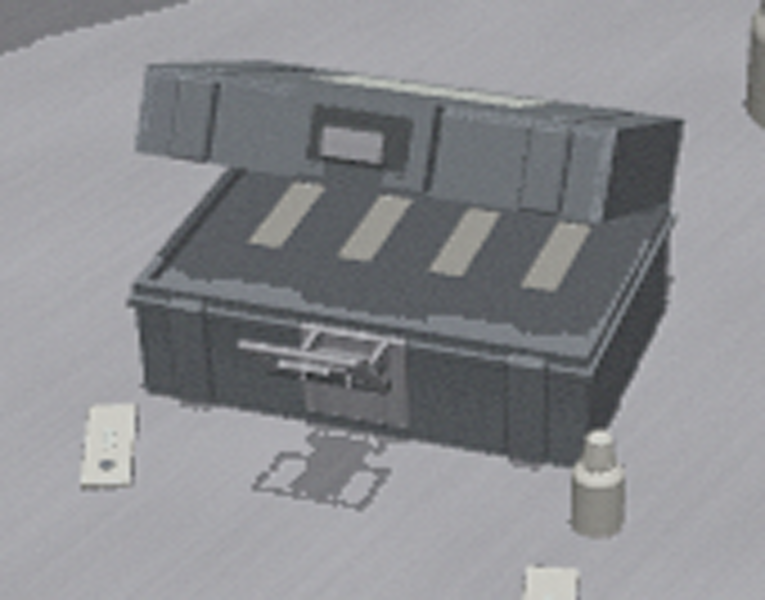

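View pics/tc0.png

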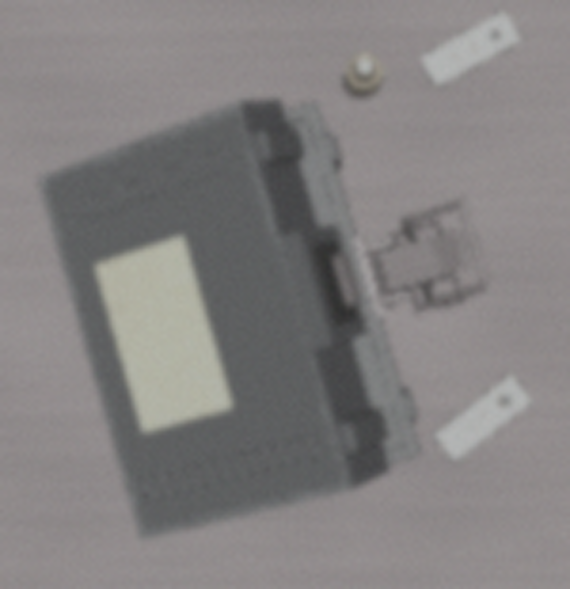

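Run:
```python
from h import *
W=cloud('top','top0')
v,u=np.mgrid[:480,:640]
m=(u>245)&(u<345)&(v>200)&(v<325)&(W[...,2]>110)&(W[...,2]<215)
P=W[m]
# ransac-like robust plane
from numpy.linalg import lstsq
k=np.ones(len(P),bool)
for i in range(15):
    A=np.c_[P[k][:,:2],np.ones(k.sum())];c=lstsq(A,P[k][:,2],rcond=None)[0]
    r=P[:,2]-np.c_[P[:,:2],np.ones(len(P))]@c; k=abs(r)<max(5,20-i*2)
n=np.array([-c[0],-c[1],1]);n/=np.linalg.norm(n)
a=np.arccos(n[2]); h=np.hypot(n[0],n[1])
# cover opens: top plane normal tilts toward +x case
X=np.array([n[0],n[1]])/h
print('n',n,'angle',a,'yaw',np.arctan2(X[1],X[0]),k.sum(),len(P),'sd',np.std(r[k]))
Y=np.array([-X[1],X[0]])
Q=P[k]
s=Q[:,:2]@X; y=Q[:,:2]@Y
# hinge: n.(H)+50 = d
d=np.mean(Q@n)
Hs=(d-50-n[2]*80)/h
print('hinge s',Hs,'y ext',np.percentile(y,[0.2,1,50,99,99.8]), 's ext',np.percentile(s,[.5,99.5]), 'expected back s',Hs-50*np.sin(a)*-1, 'front',Hs-160*np.cos(a)+50*np.sin(a))
yc=np.percentile(y,[.5,99.5]).mean()
# cover corners in plane for yaw: minAreaRect in image plane rectified
e1=np.array([X[0]*n[2],X[1]*n[2],-h]);e2=np.array([*Y,0])
q=np.c_[Q@e1,Q@e2].astype(np.float32); print('rect',cv2.minAreaRect(q))
C=X*(Hs-80)+Y*yc; print('case C',C)
# rim points
m2=(u>300)&(u<345)&(v>200)&(v<325)&(W[...,2]>66)&(W[...,2]<92); B=W[m2]; bs=B[:,:2]@X-(Hs-80); by=B[:,:2]@Y-yc
print(np.percentile(bs,[1,5,50]),np.percentile(by,[1,99]),B[:,2].mean())
```

```text
n [-0.12643124  0.45762749  0.88010921] angle 0.4947041469617724 yaw 1.8403479358363484 6122 7166 sd 1.8806135690157506
hinge s 15.474058987073555 y ext [-644.90124933 -642.8875698  -524.04784871 -407.80711437 -405.79482921] s ext [-115.88792251   35.93772751] expected back s 39.212623440517106 front -101.60485030028889
rect ((-114.05855560302734, -525.322021484375), (177.75579833984375, 240.64651489257812), 0.2796750068664551)
case C [523.56907077  77.70605153]
[-105.8432006  -100.17534589  -77.57522925] [-119.80696215  115.97197779] 75.42369409800934
```

```bash
cat >> h.py <<'E'
def T(C,yaw,P):
    P=np.atleast_2d(np.asarray(P,float));c,s=np.cos(yaw),np.sin(yaw)
    return np.c_[C[0]+c*P[:,0]-s*P[:,1],C[1]+s*P[:,0]+c*P[:,1],P[:,2]]
def inv(C,yaw,W):
    c,s=np.cos(yaw),np.sin(yaw);x=W[...,0]-C[0];y=W[...,1]-C[1]
    return np.stack([c*x+s*y,-s*x+c*y,W[...,2]],-1)
def cov(P,a):  # shut-case coords -> rotated by a
    P=np.atleast_2d(np.asarray(P,float));x=P[:,0]-80;z=P[:,2]-80
    return np.c_[80+x*np.cos(a)+z*np.sin(a),P[:,1],80-x*np.sin(a)+z*np.cos(a)]
E
cat > ov.py <<'E'
from h import *
import sys
def ov(name,fn,out,C,yaw,a,crop,f):
    im=cv2.imread(f'pics/{fn}.png');u0,v0,u1,v1=crop
    im=cv2.resize(im[v0:v1,u0:u1],None,fx=f,fy=f,interpolation=cv2.INTER_CUBIC)
    def line(P,col):
        q=(proj(name,fn,T(C,yaw,P))-[u0,v0]+.5)*f
        for i in range(len(q)-1): cv2.line(im,tuple(int(x) for x in q[i]),tuple(int(x) for x in q[i+1]),col,1,cv2.LINE_AA)
    R=lambda z:[(-80,-120,z),(80,-120,z),(80,120,z),(-80,120,z),(-80,-120,z)]
    line(R(0),(0,0,255));line(R(80),(0,255,255));line(cov(R(130),a),(0,255,0));line(cov(R(80),a),(255,255,0))
    cv2.imwrite(f'pics/{out}.png',im)
E
python3 - <<'E'
from ov import *
C=(523.6,77.7);yaw=1.840;a=.495
ov('scene','scene0','o1',C,yaw,a,(230,170,400,320),4)
ov('top','top0','o2',C,yaw,a,(240,190,390,335),4)
E
```

```text
(no output)
```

View pics/o1.png

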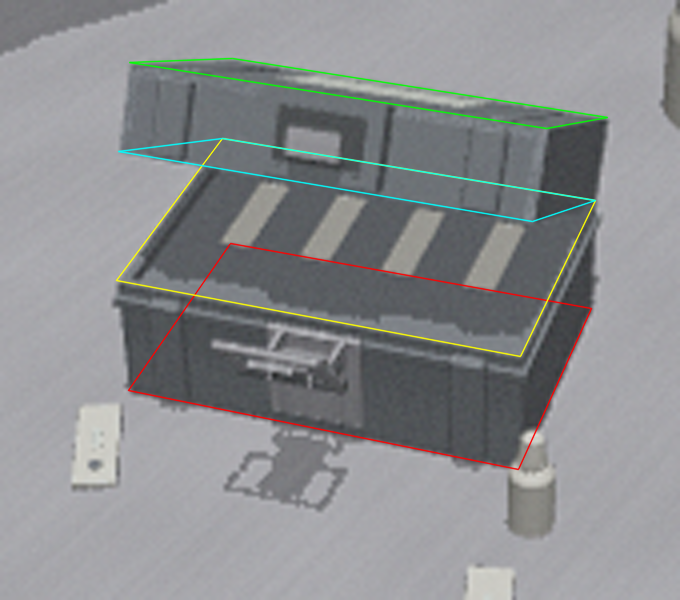

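View pics/o2.png

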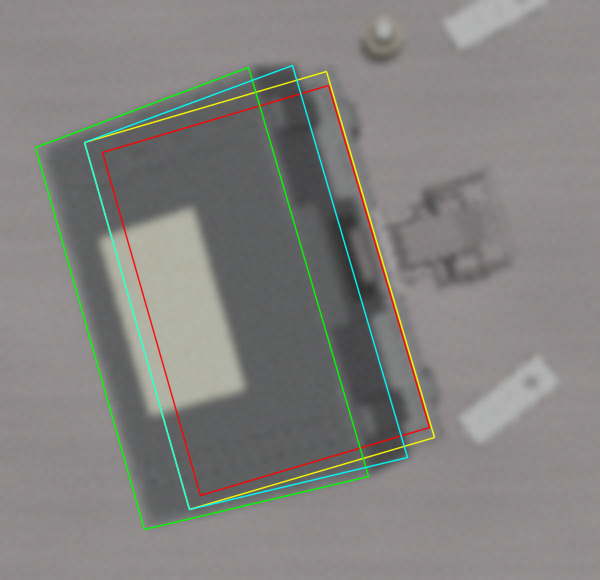

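Run:
```python
from h import *
C=(523.6,77.7);yaw=1.840
for n in('top','scene'):
    Q=inv(C,yaw,cloud(n,n+'0'))
    m=(Q[...,0]<-88)&(Q[...,0]>-180)&(abs(Q[...,1])<38)&(Q[...,2]>25)
    print(n,m.sum()); P=Q[m]; P=P[np.argsort(P[:,0])]; print(P[::max(1,len(P)//45)].round().astype(int).tolist())
    m=(Q[...,0]<-88)&(Q[...,0]>-280)&(abs(Q[...,1])<250)&(Q[...,2]>4)&(Q[...,2]<70)
    P=Q[m]; 
    for y in range(-250,250,20):
        k=(P[:,1]>=y)&(P[:,1]<y+20)
        if k.sum()>2: print(y,P[k].min(0).round(),P[k].max(0).round())
```

```text
top 408
[[-159, 6, 108], [-157, 1, 113], [-156, -22, 114], [-156, -2, 112], [-155, -8, 112], [-154, -13, 112], [-152, 30, 105], [-149, -30, 104], [-148, 0, 100], [-147, -11, 96], [-145, 28, 97], [-144, -9, 93], [-142, 4, 99], [-141, 0, 91], [-139, -3, 92], [-138, 28, 93], [-136, -1, 89], [-135, 30, 89], [-133, -26, 84], [-132, -3, 88], [-130, 10, 90], [-129, -27, 85], [-127, -31, 78], [-126, 27, 79], [-124, 6, 82], [-123, 21, 68], [-122, 13, 80], [-121, 18, 70], [-120, -15, 69], [-119, 14, 74], [-119, -10, 74], [-118, -7, 79], [-116, -10, 73], [-114, 5, 78], [-112, 12, 79], [-110, -7, 77], [-108, -18, 75], [-106, -13, 73], [-105, 10, 74], [-104, 15, 69], [-102, 1, 72], [-101, 6, 71], [-99, -7, 73], [-98, 8, 68], [-94, -17, 77], [-88, 21, 69]]
-250 [-269. -249.    4.] [ -92. -231.    7.]
-230 [-273. -230.    4.] [ -89. -210.    8.]
-210 [-275. -210.    4.] [ -94. -190.    7.]
-190 [-279. -189.    4.] [ -89. -170.    9.]
-170 [-278. -169.    4.] [ -93. -150.   11.]
-150 [-277. -150.    4.] [ -95. -130.   65.]
-130 [-278. -130.    4.] [ -93. -110.   49.]
-110 [-279. -109.    4.] [-92. -
[... 1760 characters left out ...]
.    4.] [-118. -130.   65.]
-130 [-272. -130.    4.] [ -89. -112.   70.]
-110 [ -94. -103.    6.] [-88. -90.  70.]
-90 [-126.  -90.    4.] [-88. -73.  70.]
-70 [-259.  -68.    4.] [-110.  -50.    5.]
-50 [-191.  -33.    5.] [-89. -31.  66.]
-30 [-265.  -30.    4.] [-88. -10.  70.]
-10 [-264.  -10.    4.] [-88.  10.  70.]
10 [-201.   10.    4.] [-88.  29.  70.]
50 [-244.   50.    4.] [-88.  67.  26.]
70 [-255.   73.    4.] [-88.  90.  69.]
90 [-262.   90.    4.] [-88. 110.  69.]
110 [-269.  110.    4.] [-88. 130.  47.]
130 [-267.  131.    4.] [-104.  144.    7.]
170 [-270.  171.    4.] [-120.  187.    5.]
190 [-189.  191.    4.] [-107.  209.    6.]
210 [-244.  215.    4.] [-127.  220.    5.]
```

```bash
cat > w.py <<'E'
from h import *
C=np.array((524.1,75.8));yaw=1.840
def to(x,y,z): 
    t=T(C,yaw,(x,y,z))[0]; s=manip.sense(); return (t-s['tcp_pos']).round(1).tolist()
def st():
    s=manip.sense();R=s['orientation'];c=inv(C,yaw,np.array(s['tcp_pos']))
    print('t',s['t'],'case',c.round(1),'tcp',s['tcp_pos'].round(1),'F',s['wrist_force'].round(1),'yaw_y',round(float(np.arctan2(R[1,1],R[0,1])),3),'tilt',R[2,2].round(4),'g',s['grip_width'],'q',s['joint_positions'].round(2))
E
python3 - <<'E'
from w import *
st()
print(to(-19.4,0,225)); 
for a in (.495,.4,.3,.2,.1,0,-.02):
    p=cov((-60,0,130),a)[0]; print(a,p.round(1),T(C,yaw,p).round(1))
E
```

```text
t 0.15 case [508.1 157.8 252.7] tcp [236.9 523.6 252.7] F [-0.1  0.7 -0.6] yaw_y 1.146 tilt -1.0 g 85.31275767339355 q [ 1.13  0.32  1.57 -0.    1.26 -0.02]
[292.4, -466.5, -27.7]
0.495 [-19.4   0.  190.5] [[529.3  57.1 190.5]]
0.4 [-29.5   0.  180.6] [[531.9  47.4 180.6]]
0.3 [-39.    0.  169.1] [[534.5  38.2 169.1]]
0.2 [-47.3   0.  156.8] [[536.7  30.2 156.8]]
0.1 [-54.3   0.  143.7] [[538.5  23.4 143.7]]
0 [-60.   0. 130.] [[540.1  18.  130. ]]
-0.02 [-61.    0.  127.2] [[540.3  17.  127.2]]
```

Call:
jog_arm --plan '[{"grip": 0,"tx": 21,"ty": -33.3,"tz": 0,"twist": 2.8},{"grip": 0,"tx": 21,"ty": -33.3,"tz": 0,"twist": 2.8},{"grip": 0,"tx": 21,"ty": -33.3,"tz": 0,"twist": 2.8},{"grip": 0,"tx": 21,"ty": -33.3,"tz": 0,"twist": 2.8},{"grip": 0,"tx": 21,"ty": -33.3,"tz": 0,"twist": 2.8},{"grip": 0,"tx": 21,"ty": -33.3,"tz": 0,"twist": 2.8},{"grip": 0,"tx": 21,"ty": -33.3,"tz": 0,"twist": 2.8},{"grip": 0,"tx": 21,"ty": -33.3,"tz": 0,"twist": 2.8},{"grip": 0,"tx": 21,"ty": -33.3,"tz": 0,"twist": 2.8},{"grip": 0,"tx": 21,"ty": -33.3,"tz": 0,"twist": 2.8},{"grip": 0,"tx": 21,"ty": -33.3,"tz": 0,"twist": 2.8},{"grip": 0,"tx": 21,"ty": -33.3,"tz": 0,"twist": 2.8},{"grip": 0,"tx": 20,"ty": -33,"tz": 0,"twist": 2.8},{"grip": 0,"tx": 20,"ty": -33,"tz": 0,"twist": 2.8},{"grip": 0,"tx": 0,"ty": 0,"tz": 0,"twist": 0}]' --force 60

```text
t: 1.65
tcp_pos: [535.0, 38.1, 248.4]
orientation: [[-0.957, -0.289, -0.002], [-0.289, 0.957, -0.005], [0.003, -0.004, -1.0]]
wrist_force: [0.1, 0.8, -0.9]
grip_width: -0.0
```

Run:
```python
from w import *
st()
snap('wrist','w1'); snap('scene','s1')
st()
im=cv2.imread('pics/s1.png');cv2.imwrite('pics/s1c.png',cv2.resize(im[60:320,200:420],None,fx=3,fy=3,interpolation=cv2.INTER_CUBIC)[:600*1+180,:])
print(to(-19.4,0,225))
```

```text
t 1.65 case [-39.2  -0.5 248.4] tcp [535.   38.1 248.4] F [ 0.1  0.8 -0.9] yaw_y 1.864 tilt -1.0 g -0.03140177119416901 q [ 0.05  0.26  1.66 -0.01  1.22 -1.81]
t 1.75 case [-35.9   0.6 248.3] tcp [533.   41.1 248.3] F [ 0.2 -0.9  0.9] yaw_y 1.865 tilt -1.0 g -0.5220634226132665 q [ 0.06  0.26  1.66 -0.    1.22 -1.81]
[-3.8, 16.0, -23.3]
```

View pics/w1.png

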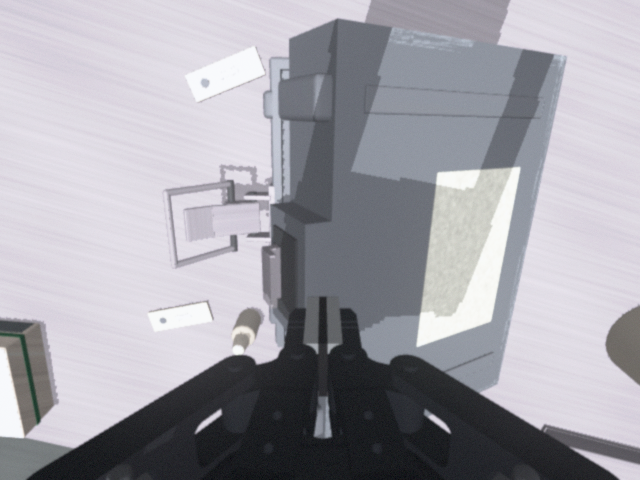

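View pics/s1.png

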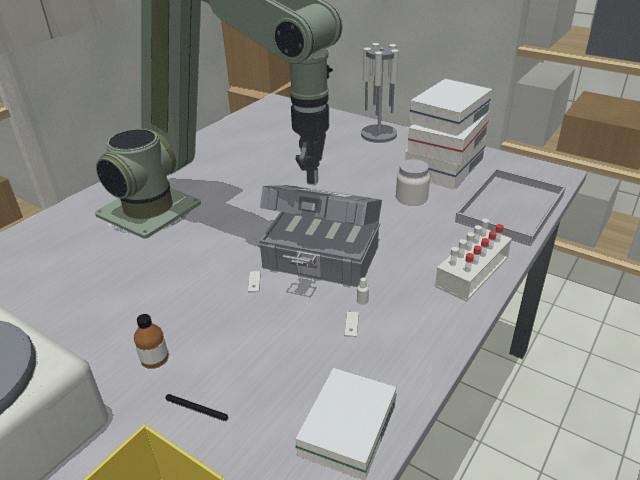

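The wrist view shows the loop frame at (165–235, 182–265), the lever at (225,220), and the keeper at (272,275). I'll use it to check the calibration.

Run:
```python
from w import *
Q=inv(C,yaw,cloud('wrist','w1'))
for (u,v) in [(174,240),(170,215),(205,186),(205,258),(192,222),(200,222),(215,220),(240,218),(255,215),(265,215)]:
    print((u,v),np.nanmedian(Q[v-1:v+2,u-1:u+2].reshape(-1,3),0).round(1))
# model predicted
for th in (1.95,2.0,2.05,2.1):
    d=np.array([-np.sin(th),0,-np.cos(th)]);p=np.array([-np.cos(th),0,np.sin(th)]);o=np.array([-100,0,65])
    lp=o+17*d-5*p;ph=th-2.69;bar=lp+55*np.array([np.sin(ph),0,np.cos(ph)]);tip=o+55*d+9*p
    e=[proj('wrist','w1',T(C,yaw,bar+[0,k,0])).round().tolist()[0] for k in(-28,28)]+[proj('wrist','w1',T(C,yaw,tip+[0,k,0])).round().tolist()[0] for k in(-13,13)]
    e2=[proj('scene','s1',T(C,yaw,bar+[0,k,0])).round(1).tolist()[0] for k in(-28,28)]
    print(th,bar.round(),tip.round(),e,e2)
P=[(-80,s*120,80) for s in(-1,1)]
print(proj('wrist','w1',T(C,yaw,P)))
print('cover corners',proj('wrist','w1',T(C,yaw,cov([(-80,120,130),(80,120,130),(-80,120,80)],.495))))
im=cv2.imread('pics/s1.png');cv2.imwrite('pics/s1c.png',cv2.resize(im[230:310,240:380],None,fx=5.5,fy=5.5,interpolation=cv2.INTER_CUBIC))
```

```text
(174, 240) [-150.8   -8.7  111.1]
(170, 215) [-151.1   11.3  112. ]
(205, 186) [-131.7   28.5   87.7]
(205, 258) [-135.3  -29.9   91.8]
(192, 222) [-141.9    1.5   95.6]
(200, 222) [-136.9    0.5   91.5]
(215, 220) [-127.1    0.5   84.9]
(240, 218) [-1.086e+02  1.000e-01  7.630e+01]
(255, 215) [-97.1   1.8  70.9]
(265, 215) [-99.9 -16.7   0.7]
1.95 [-155.    0.  107.] [-148.    0.   94.] [[173.0, 263.0], [165.0, 191.0], [187.0, 239.0], [184.0, 207.0]] [[307.1, 261.7], [282.3, 256.9]]
2.0 [-153.    0.  110.] [-146.    0.   96.] [[175.0, 264.0], [167.0, 191.0], [188.0, 240.0], [184.0, 208.0]] [[307.5, 260.1], [282.6, 255.3]]
2.05 [-150.    0.  113.] [-145.    0.   98.] [[177.0, 265.0], [168.0, 192.0], [189.0, 241.0], [185.0, 208.0]] [[307.8, 258.5], [282.9, 253.7]]
2.1 [-148.    0.  115.] [-143.    0.  101.] [[179.0, 267.0], [170.0, 193.0], [190.0, 242.0], [187.0, 209.0]] [[308.2, 256.9], [283.3, 252.1]]
[[276.41048464 345.75420482]
 [270.85140562  58.37109484]]
cover corners [[336.02696478  16.60554056]
 [565.95626431  55.11088354]
 [287.65770006  37.31745628]]
```

View pics/s1c.png

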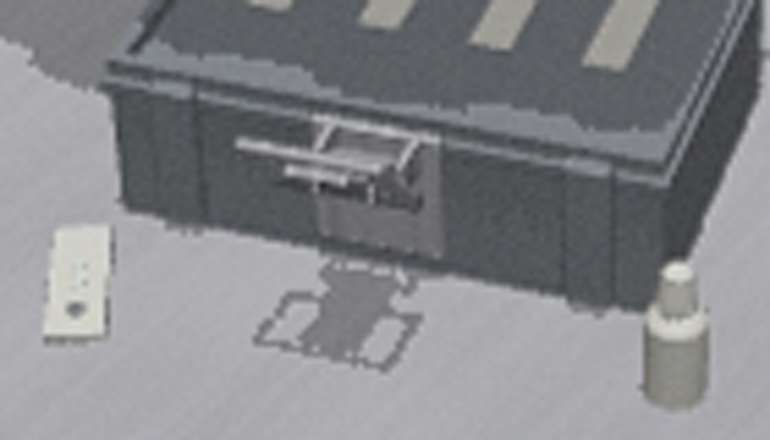

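Call:
jog_arm --plan '[{"grip": 0,"tx": -2,"ty": 8,"tz": -15,"twist": -1},{"grip": 0,"tx": -2,"ty": 8,"tz": -16,"twist": 0},{"grip": 0,"tx": 1,"ty": -3,"tz": -5,"twist": 0},{"grip": 0,"tx": 1,"ty": -5,"tz": -5,"twist": 0},{"grip": 0,"tx": 1,"ty": -5,"tz": -6,"twist": 0},{"grip": 0,"tx": 1,"ty": -5,"tz": -6,"twist": 0},{"grip": 0,"tx": 1,"ty": -4,"tz": -6,"twist": 0},{"grip": 0,"tx": 1,"ty": -4,"tz": -6,"twist": 0},{"grip": 0,"tx": 1,"ty": -4,"tz": -6,"twist": 0}]'

```text
t: 2.65
tcp_pos: [535.4, 29.9, 177.3]
orientation: [[-0.961, -0.277, 0.002], [-0.277, 0.961, -0.001], [-0.001, -0.001, -1.0]]
wrist_force: [-0.2, -0.1, 1.7]
grip_width: -0.4
```

Run:
```python
from w import *
st()
```

```text
t 2.65 case [-47.3   1.3 177.3] tcp [535.4  29.9 177.3] F [-0.2 -0.1  1.7] yaw_y 1.851 tilt -1.0 g -0.35483231416953 q [ 0.03  0.32  1.77 -0.    1.05 -1.82]
```

Contact, and the tips are on the arc (angle about 0.2). I'll continue down.

Call:
jog_arm --plan '[{"grip": 0,"tx": 1,"ty": -3,"tz": -6,"twist": 0},{"grip": 0,"tx": 1,"ty": -3,"tz": -6,"twist": 0},{"grip": 0,"tx": 1,"ty": -3,"tz": -6,"twist": 0},{"grip": 0,"tx": 1,"ty": -3,"tz": -5,"twist": 0},{"grip": 0,"tx": 1,"ty": -1,"tz": -3,"twist": 0},{"grip": 0,"tx": 0,"ty": 0,"tz": -2,"twist": 0}]'

```text
t: 3.25
tcp_pos: [539.2, 16.5, 152.0]
orientation: [[-0.962, -0.274, -0.002], [-0.274, 0.962, 0.003], [0.001, 0.004, -1.0]]
wrist_force: [-4.3, -0.6, 10.3]
grip_width: -0.1
```

Call:
jog_arm --plan '[{"grip": 0,"tx": 0,"ty": 0,"tz": -3,"twist": 0},{"grip": 0,"tx": 0,"ty": 0,"tz": -3,"twist": 0},{"grip": 0,"tx": 0,"ty": 0,"tz": 0,"twist": 0}]'

```text
t: 3.55
tcp_pos: [539.4, 16.3, 152.9]
orientation: [[-0.962, -0.275, 0.003], [-0.275, 0.962, 0.003], [-0.004, 0.003, -1.0]]
wrist_force: [0.4, 0.0, 0.2]
grip_width: 0.0
```

Call:
jog_arm --plan '[{"grip": 0,"tx": 0,"ty": 0,"tz": 20,"twist": 0},{"grip": 0,"tx": 9,"ty": -32,"tz": 6,"twist": 0},{"grip": 0,"tx": 10,"ty": -32,"tz": 0,"twist": 0},{"grip": 0,"tx": 9,"ty": -32,"tz": 0,"twist": 0},{"grip": 0,"tx": 9,"ty": -32,"tz": 0,"twist": 0},{"grip": 0,"tx": 0,"ty": 0,"tz": 0,"twist": 0}]'

```text
t: 4.15
tcp_pos: [577.7, -116.9, 178.6]
orientation: [[-0.96, -0.279, 0.004], [-0.279, 0.96, 0.001], [-0.004, -0.0, -1.0]]
wrist_force: [-0.3, 1.1, 0.7]
grip_width: -0.1
```

Run:
```python
from w import *
snap('scene','s2'); snap('wrist','w2')
st();print(to(-190,0,127))
im=cv2.imread('pics/s2.png');cv2.imwrite('pics/s2c.png',cv2.resize(im[150:310,230:400],None,fx=4,fy=3.75,interpolation=cv2.INTER_CUBIC))
Q=inv(C,yaw,cloud('scene','s2'));m=(abs(Q[...,1])<110)&(Q[...,0]>-70)&(Q[...,0]<70)&(Q[...,2]>100)&(Q[...,2]<145);print('top z',np.percentile(Q[m][:,2],[5,50,95]));P=Q[m];print(np.linalg.lstsq(np.c_[P[:,:2],np.ones(len(P))],P[:,2],rcond=None)[0])
```

```text
t 4.25 case [-196.7    0.   178.3] tcp [ 576.4 -113.8  178.3] F [-0.4  0.8  0.2] yaw_y 1.855 tilt -1.0 g -0.13094479606777135 q [-0.22  0.39  1.65  0.    1.1  -2.07]
[-1.8, 6.5, -51.3]
top z [127.52925099 129.92468812 132.30302054]
[ 1.22065868e-03 -1.38760693e-03  1.29875422e+02]
```

View pics/s2c.png

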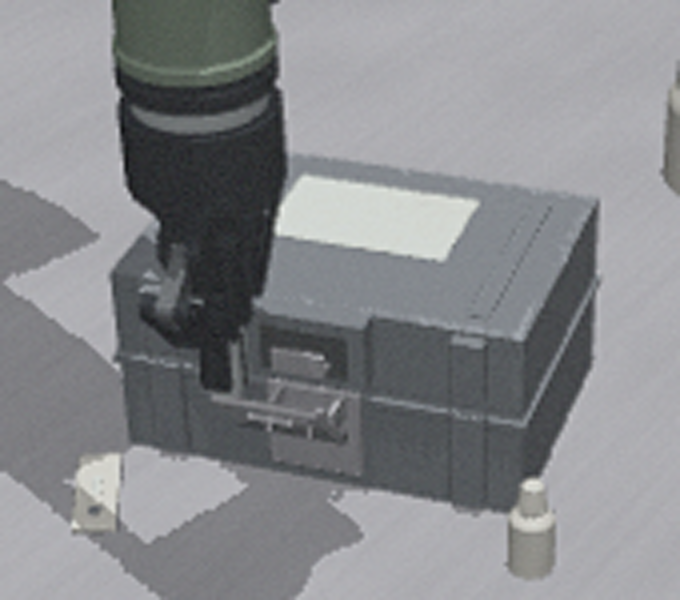

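View pics/w2.png

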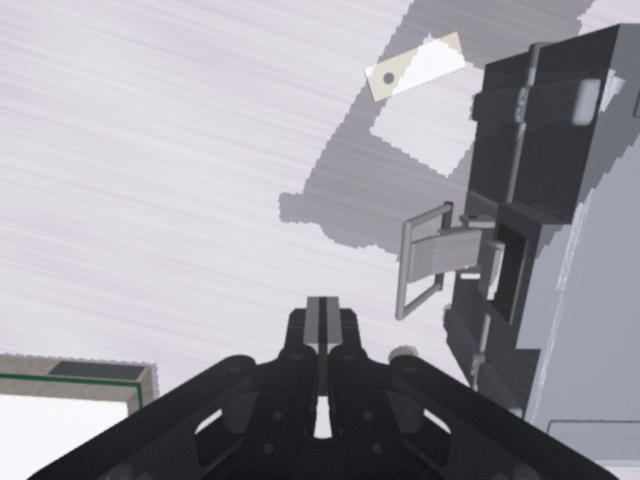

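The cover top is level at z≈130, so it is shut. The loop and lever haven't moved. I'll descend outside the bar and push it in.

Call:
jog_arm --plan '[{"grip": 0,"tx": 0,"ty": 2,"tz": -25,"twist": 0},{"grip": 0,"tx": 0,"ty": 2,"tz": -23,"twist": 0},{"grip": 0,"tx": 0,"ty": 0,"tz": -2,"twist": 0},{"grip": 0,"tx": -2,"ty": 8,"tz": 0,"twist": 0},{"grip": 0,"tx": -2,"ty": 8,"tz": 0,"twist": 0},{"grip": 0,"tx": -2,"ty": 8,"tz": 0,"twist": 0},{"grip": 0,"tx": -2,"ty": 6,"tz": 0,"twist": 0}]'

```text
t: 4.95
tcp_pos: [568.3, -73.7, 130.1]
orientation: [[-0.959, -0.285, 0.006], [-0.285, 0.959, 0.003], [-0.007, 0.001, -1.0]]
wrist_force: [-0.5, -1.8, 1.8]
grip_width: -0.0
```

Run:
```python
from w import *
snap('scene','s3')
st()
im=cv2.imread('pics/s3.png');cv2.imwrite('pics/s3c.png',cv2.resize(im[200:310,240:390],None,fx=5,fy=5,interpolation=cv2.INTER_CUBIC))
```

```text
t 5.0 case [-154.9   -2.6  130.2] tcp [567.8 -72.8 130.2] F [-0.4  0.2  1.3] yaw_y 1.86 tilt -1.0 g -0.39595363535561595 q [-0.15  0.42  1.75  0.01  0.97 -2.01]
```

View pics/s3c.png

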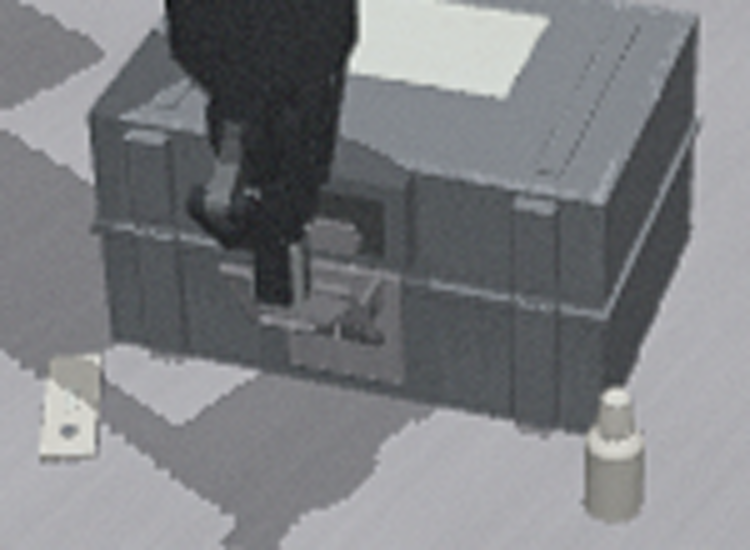

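The fingers are outside the bar and are tipping it up. I'll carry on inward.

Call:
jog_arm --plan '[{"grip": 0,"tx": -2,"ty": 7,"tz": 0,"twist": 0},{"grip": 0,"tx": -2,"ty": 7,"tz": 0,"twist": 0},{"grip": 0,"tx": -2,"ty": 7,"tz": 0,"twist": 0},{"grip": 0,"tx": -2,"ty": 6,"tz": 0,"twist": 0},{"grip": 0,"tx": 0,"ty": 1,"tz": 0,"twist": 0}]'

```text
t: 5.5
tcp_pos: [559.7, -42.0, 132.0]
orientation: [[-0.958, -0.285, 0.009], [-0.285, 0.958, 0.004], [-0.01, 0.001, -1.0]]
wrist_force: [-0.9, -0.4, 0.2]
grip_width: 0.2
```

Run:
```python
from w import *
snap('scene','s4');snap('top','t4')
st()
im=cv2.imread('pics/s4.png');cv2.imwrite('pics/s4c.png',cv2.resize(im[200:310,240:390],None,fx=5,fy=5,interpolation=cv2.INTER_CUBIC))
```

```text
t 5.6 case [-123.6   -2.9  132. ] tcp [559.8 -42.6 132. ] F [-1.   0.7  1.1] yaw_y 1.86 tilt -1.0 g -0.03405194550432537 q [-0.1   0.4   1.78  0.01  0.96 -1.96]
```

View pics/s4c.png

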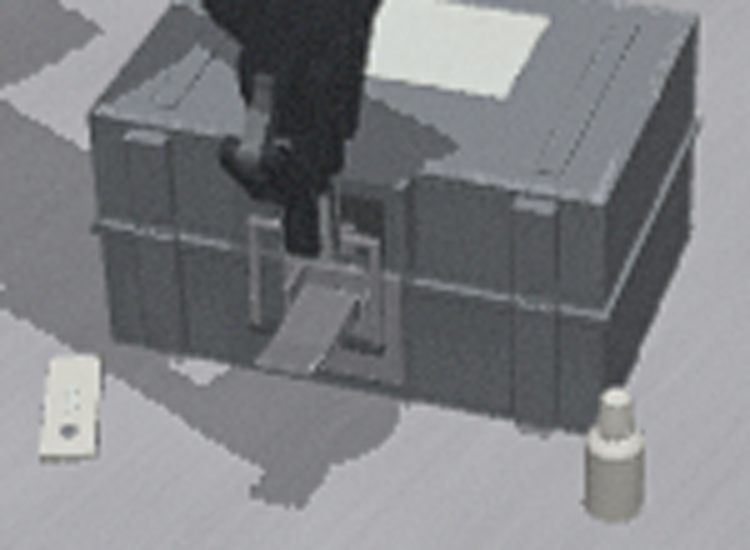

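Run:
```python
from w import *
snap('wrist','w4')
for n,f in(('scene','s4'),('top','t4')):
    Q=inv(C,yaw,cloud(n,f))
    m=(Q[...,0]<-100)&(Q[...,0]>-180)&(abs(Q[...,1])<34)&(Q[...,2]>12)&(Q[...,2]<150)
    v,u=np.where(m);P=Q[m];o=np.argsort(P[:,2]);print(n,[(*P[i].round().astype(int).tolist(),) for i in o[::max(1,len(o)//60)]])
K=lambda th:np.array([-100,0,65])+55*np.array([-np.sin(th),0,-np.cos(th)])+9*np.array([-np.cos(th),0,np.sin(th)])
for th in(.8,1,1.2,1.4): print(th,K(th).round(),proj('scene','s4',T(C,yaw,[K(th)+[0,13,0],K(th)-[0,13,0]])).round(1).tolist())
```

```text
scene [(-104, -21, 56), (-114, -20, 58), (-121, 20, 59), (-107, 16, 61), (-122, 24, 62), (-103, -16, 63), (-118, -33, 64), (-116, 24, 66), (-124, -12, 67), (-111, 2, 67), (-154, -1, 67), (-132, -6, 68), (-120, 25, 68), (-137, 8, 68), (-140, -5, 69), (-155, -5, 69), (-111, 7, 69), (-117, -12, 69), (-106, 11, 69), (-140, -9, 70), (-123, 4, 70), (-132, -13, 70), (-153, 7, 70), (-132, 8, 70), (-144, -13, 71), (-105, -22, 71), (-152, 0, 71), (-116, 26, 71), (-155, -3, 71), (-142, -1, 72), (-138, -15, 72), (-153, -3, 73), (-112, 6, 73), (-154, -15, 73), (-103, 14, 75), (-116, 28, 79), (-117, 27, 85), (-116, 25, 91), (-121, -33, 96), (-102, -17, 100), (-118, -30, 104), (-116, 28, 109), (-113, -26, 110), (-104, -11, 112), (-116, -29, 113), (-130, -14, 114), (-114, -22, 115), (-134, -7, 116), (-130, -17, 118), (-135, -10, 120), (-134, -9, 122), (-119, -15, 123), (-134, -12, 125), (-125, -15, 127), (-137, -2, 130), (-136, -2, 132), (-131, -15, 133), (-130, -15, 136), (-139, -3, 137), (-132, -12, 139), (-133, -3, 141), (-138, -12, 143), (-132, -12, 147)]
top []
0.8 [-146.    0.   33.] [[292.4, 282.6], [303.5, 284.9]]
1 [-151.    0.   43.] [[291.3, 280.7], [302.4, 283.0]]
1.2 [-155.    0.   53.] [[290.4, 277.9], [301.7, 280.2]]
1.4 [-156.    0.   65.] [[289.9, 274.3], [301.2, 276.5]]
```

View pics/w4.png

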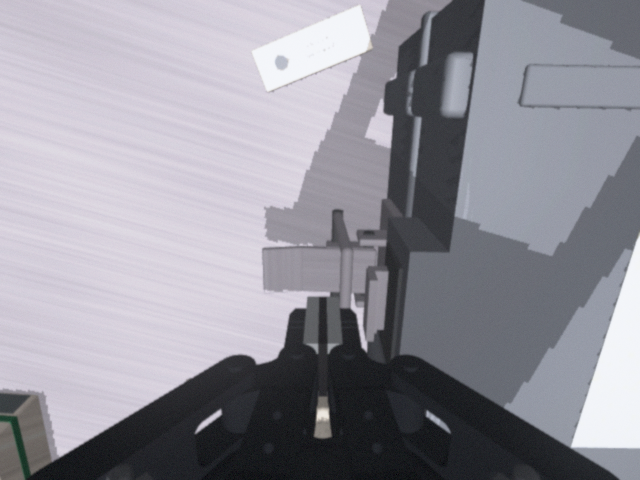

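The lever has sagged to about 1.5 rad, so the bar now sits only about 1 mm above the lip height. I'll push it gently inward and see whether it rides over or leans on the lip.

Call:
jog_arm --plan '[{"grip": 0,"tx": -1,"ty": 3,"tz": 0,"twist": 0},{"grip": 0,"tx": -1,"ty": 3,"tz": 0,"twist": 0},{"grip": 0,"tx": -1,"ty": 3,"tz": 0,"twist": 0},{"grip": 0,"tx": 0,"ty": 0,"tz": 0,"twist": 0}]'

```text
t: 6.05
tcp_pos: [557.2, -34.6, 131.4]
orientation: [[-0.959, -0.284, 0.009], [-0.284, 0.959, 0.002], [-0.009, -0.001, -1.0]]
wrist_force: [0.6, -2.0, 1.4]
grip_width: 0.0
```

Run:
```python
from w import *
snap('scene','s5');snap('wrist','w5')
st()
im=cv2.imread('pics/s5.png');cv2.imwrite('pics/s5c.png',cv2.resize(im[200:310,240:390],None,fx=5,fy=5,interpolation=cv2.INTER_CUBIC))
Q=inv(C,yaw,cloud('scene','s5'))
m=(Q[...,0]<-98)&(Q[...,0]>-120)&(abs(Q[...,1])<34)&(abs(Q[...,1])>16)&(Q[...,2]>85)&(Q[...,2]<150)
P=Q[m];print(P[np.argsort(P[:,2])].round().astype(int).tolist()[::2])
```

```text
t 6.15 case [-115.2   -2.5  131.5] tcp [557.2 -34.5 131.5] F [ 0.5 -2.4  0.9] yaw_y 1.859 tilt -1.0 g 0.08234946628610808 q [-0.08  0.39  1.78  0.    0.95 -1.94]
[[-114, 23, 86], [-111, -31, 89], [-115, -33, 89], [-114, 23, 89], [-118, 24, 92], [-114, 23, 92], [-112, 24, 93], [-109, 25, 93], [-109, 25, 96], [-115, -31, 97], [-113, -30, 98], [-110, -29, 98], [-112, 26, 98], [-110, -31, 101], [-112, 23, 101], [-108, 25, 104], [-110, -32, 104], [-109, -31, 106], [-110, -29, 107], [-112, 25, 109], [-111, -32, 110], [-111, 26, 111], [-110, 23, 111], [-107, -26, 112], [-109, 17, 112], [-104, -28, 113], [-106, -24, 113], [-107, 27, 113], [-110, -25, 114], [-110, 23, 114], [-109, -32, 114], [-110, -20, 115], [-107, 17, 115], [-108, -18, 116], [-113, 20, 116], [-113, -31, 117], [-99, 20, 120], [-115, -16, 128], [-114, -16, 133]]
```

View pics/s5c.png

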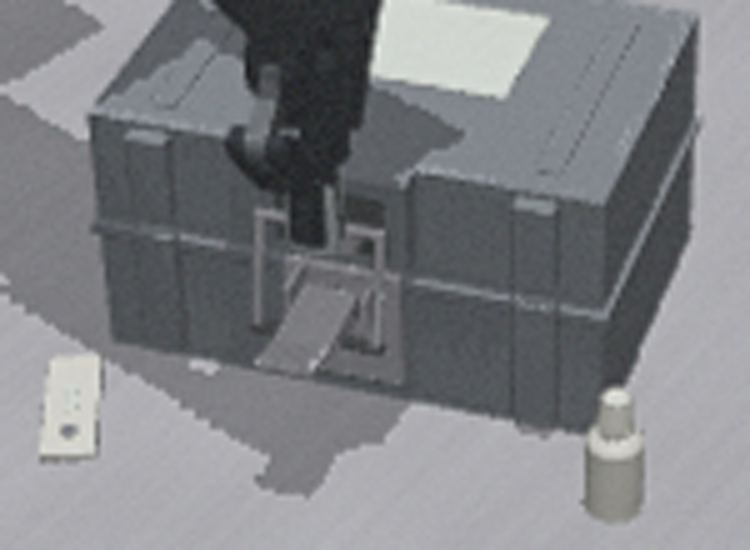

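View pics/w5.png

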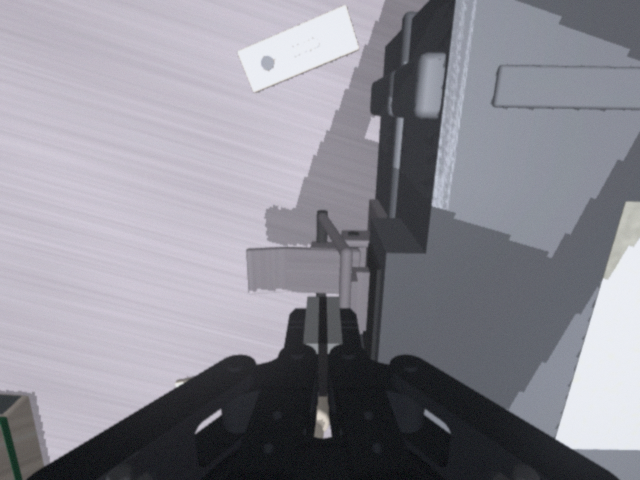

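Call:
jog_arm --plan '[{"grip": 0,"tx": -1,"ty": 3,"tz": 2,"twist": 0},{"grip": 0,"tx": -1,"ty": 3,"tz": 2,"twist": 0},{"grip": 0,"tx": -1,"ty": 3,"tz": 1,"twist": 0},{"grip": 0,"tx": -1,"ty": 3,"tz": 0,"twist": 0}]'

```text
t: 6.55
tcp_pos: [554.3, -25.9, 136.6]
orientation: [[-0.958, -0.286, 0.012], [-0.286, 0.958, -0.006], [-0.01, -0.009, -1.0]]
wrist_force: [3.8, -19.3, 0.2]
grip_width: 0.1
```

Run:
```python
from w import *
snap('scene','s6');snap('wrist','w6')
st()
im=cv2.imread('pics/s6.png');cv2.imwrite('pics/s6c.png',cv2.resize(im[200:310,240:390],None,fx=5,fy=5,interpolation=cv2.INTER_CUBIC))
Q=inv(C,yaw,cloud('scene','s6'))
m=(Q[...,0]<-92)&(Q[...,0]>-120)&(abs(Q[...,1])<34)&(abs(Q[...,1])>16)&(Q[...,2]>85)&(Q[...,2]<150)
P=Q[m];print(P[np.argsort(P[:,2])].round().astype(int).tolist()[::2])
```

```text
t 6.65 case [-106.2   -2.   136.7] tcp [554.3 -26.  136.7] F [  2.8 -12.5  -0.7] yaw_y 1.861 tilt -0.9999 g -0.06701482437493976 q [-0.06  0.38  1.79 -0.01  0.96 -1.92]
[[-94, -23, 85], [-93, 22, 85], [-92, -18, 86], [-94, 24, 86], [-94, -30, 87], [-108, 28, 87], [-110, -31, 87], [-106, -32, 88], [-108, -28, 88], [-93, 22, 88], [-94, 26, 88], [-105, -27, 88], [-95, 24, 89], [-104, 25, 90], [-93, 27, 90], [-109, 23, 91], [-110, 27, 91], [-96, -33, 92], [-95, 24, 92], [-94, -30, 92], [-106, -30, 93], [-95, -21, 93], [-104, -29, 94], [-105, 24, 94], [-106, 26, 94], [-105, -32, 95], [-94, 19, 95], [-94, -21, 96], [-95, -19, 96], [-92, 19, 97], [-99, 28, 97], [-99, -25, 97], [-106, 23, 97], [-97, -31, 97], [-94, -30, 98], [-94, -33, 98], [-104, 24, 99], [-95, -21, 99], [-106, 26, 100], [-104, -32, 100], [-103, 25, 100], [-97, -20, 100], [-94, -19, 101], [-103, -17, 101], [-95, 32, 102], [-102, 25, 102], [-101, -30, 103], [-94, -17, 103], [-104, 26, 103], [-97, -25, 104], [-95, 32, 104], [-96, 22, 104], [-101, -31, 105], [-97, 17, 106], [-96, 22, 106], [-94, -33, 107], [-95, 20, 107], [-98
[... 409 characters left out ...]
114], [-95, -19, 115], [-99, -32, 115], [-97, 24, 115], [-93, 21, 116], [-92, -32, 116], [-93, 32, 116], [-96, 31, 116], [-93, -23, 117], [-97, -25, 117], [-94, 27, 118], [-95, -22, 118], [-97, 21, 119], [-96, 28, 119], [-95, 22, 120], [-94, 32, 120], [-96, -27, 120], [-95, 19, 120], [-93, 20, 121], [-94, 32, 122], [-96, 26, 122], [-95, -31, 123], [-97, -25, 123], [-95, 17, 123], [-96, -20, 124], [-97, -18, 124], [-93, -21, 124], [-95, -27, 125], [-95, -18, 125], [-95, -20, 126], [-92, -30, 126], [-97, 23, 126], [-92, -19, 126], [-93, 18, 127], [-92, 29, 127], [-94, -33, 128], [-94, -22, 128], [-92, 32, 129], [-96, 30, 129], [-94, -20, 130], [-92, -17, 131], [-97, -28, 131], [-94, -22, 133]]
```

View pics/s6c.png

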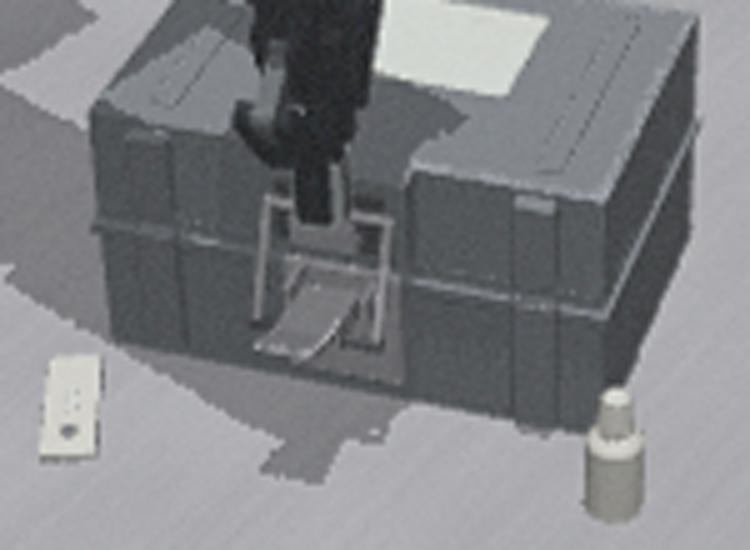

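View pics/w6.png

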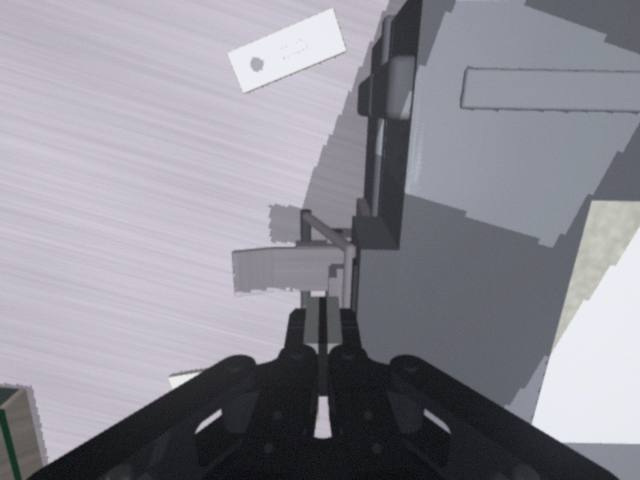

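The bar went over the lip and rests against the boss (x≈−97, z≈115). I'll back off outward, then look.

Call:
jog_arm --plan '[{"grip": 0,"tx": 3,"ty": -10,"tz": 0,"twist": 0},{"grip": 0,"tx": 5,"ty": -18,"tz": 0,"twist": 0},{"grip": 0,"tx": 5,"ty": -18,"tz": 15,"twist": 0},{"grip": 0.6,"tx": 6,"ty": -20,"tz": 20,"twist": 0},{"grip": 1,"tx": 6,"ty": -20,"tz": 10,"twist": -1},{"grip": 1,"tx": 0,"ty": 0,"tz": 0,"twist": 0},{"grip": 1,"tx": 0,"ty": 0,"tz": 0,"twist": 0},{"grip": 1,"tx": 0,"ty": 0,"tz": 0,"twist": 0}]'

```text
t: 7.45
tcp_pos: [577.7, -110.5, 182.8]
orientation: [[-0.963, -0.268, 0.007], [-0.268, 0.963, 0.003], [-0.008, 0.001, -1.0]]
wrist_force: [-0.2, 0.8, -0.0]
grip_width: 72.1
```

Run:
```python
from w import *
snap('scene','s7');snap('wrist','w7')
st()
im=cv2.imread('pics/s7.png');cv2.imwrite('pics/s7c.png',cv2.resize(im[180:310,230:390],None,fx=4.6,fy=4.6,interpolation=cv2.INTER_CUBIC))
Q=inv(C,yaw,cloud('scene','s7'))
m=(Q[...,0]<-97.5)&(Q[...,0]>-170)&(abs(Q[...,1])<34)&(Q[...,2]>15)&(Q[...,2]<150)
P=Q[m];P=P[np.argsort(P[:,0])];print(P.round().astype(int).tolist()[::max(1,len(P)//60)])
```

```text
t 7.55 case [-193.6   -2.   182.5] tcp [ 577.5 -110.3  182.5] F [ 0.7 -0.1  0.3] yaw_y 1.843 tilt -1.0 g 84.97275421567996 q [-0.21  0.39  1.65  0.01  1.1  -2.06]
[[-158, 9, 81], [-156, -6, 81], [-154, -1, 81], [-152, 4, 81], [-148, 8, 80], [-143, -6, 77], [-140, 5, 74], [-137, -6, 74], [-133, -2, 74], [-131, 8, 75], [-128, 2, 74], [-126, -11, 76], [-124, 2, 71], [-123, -16, 64], [-121, -6, 71], [-120, -31, 62], [-119, -29, 61], [-118, -15, 65], [-117, 4, 71], [-117, -28, 65], [-117, -30, 71], [-116, -9, 56], [-115, -30, 77], [-114, 25, 67], [-113, -17, 59], [-113, 11, 72], [-112, -15, 71], [-111, 4, 72], [-110, -28, 82], [-109, -11, 71], [-108, 26, 87], [-108, -33, 94], [-107, -28, 90], [-107, -30, 96], [-106, 6, 115], [-106, -12, 102], [-106, -7, 104], [-105, -32, 101], [-105, 14, 71], [-105, -15, 69], [-105, 5, 103], [-104, 26, 98], [-104, -4, 102], [-104, 25, 84], [-104, -13, 112], [-103, 17, 61], [-103, 3, 105], [-103, 13, 108], [-102, 27, 99], [-102, -11, 69], [-102, 10, 110], [-101, -18, 73], [-101, 28, 104], [-101, 5, 98], [-100, -30, 102], [-99, 25, 114], [-99, 28, 105], [-99, -28, 130], [-98, -5, 111], [-98, -12, 115], [-98, -5, 70]]
```

View pics/s7c.png

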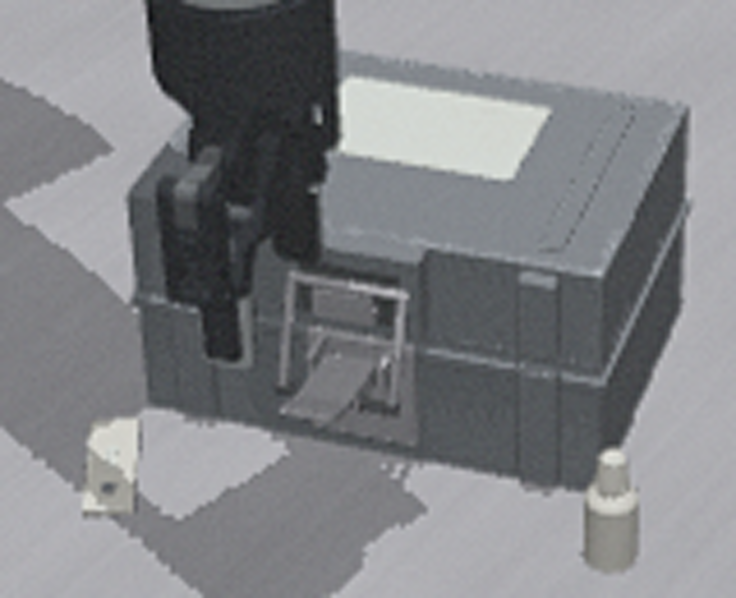

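View pics/w7.png

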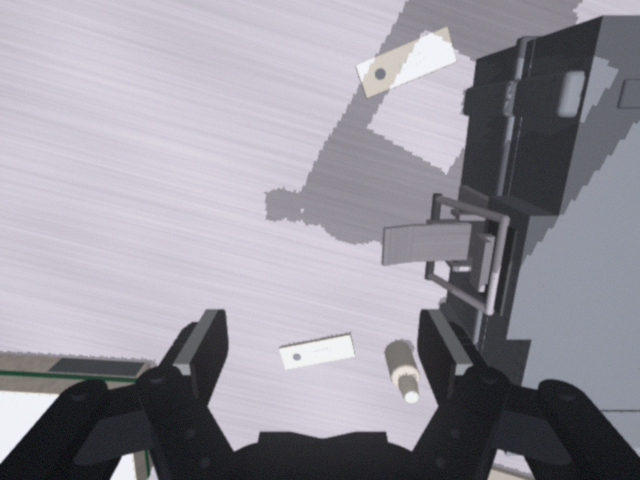

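Run:
```python
from w import *
d=np.load('pics/w7.npz')['d'];m=manip.camera_model('wrist');K=np.array(m['camera_matrix']);M=np.array(m['mount'])
v,u=np.mgrid[:480,:640];P=np.stack([(u-K[0,2])/K[0,0]*d,(v-K[1,2])/K[1,1]*d,d],-1)@M[:3,:3].T+M[:3,3]
ok=(d>0)&(d<180)&(v>300)
Q=P[ok]
for z in range(20,-110,-8):
    k=(Q[:,2]<z)&(Q[:,2]>=z-8)
    if k.sum()>3: print(z,'y',Q[k][:,1].min().round(1),Q[k][:,1].max().round(1),'x',Q[k][:,0].min().round(1),Q[k][:,0].max().round(1),k.sum())
# same for closed
d=np.load('pics/w1.npz')['d'];P=np.stack([(u-K[0,2])/K[0,0]*d,(v-K[1,2])/K[1,1]*d,d],-1)@M[:3,:3].T+M[:3,3];ok=(d>0)&(d<180)&(v>280);Q=P[ok]
print('closed')
for z in range(28,-110,-8):
    k=(Q[:,2]<z)&(Q[:,2]>=z-8)
    if k.sum()>3: print(z,'y',Q[k][:,1].min().round(1),Q[k][:,1].max().round(1),'x',Q[k][:,0].min().round(1),Q[k][:,0].max().round(1),k.sum())
```

```text
12 y -49.6 51.6 x -12.1 10.9 612
4 y -53.6 52.9 x -12.6 11.3 1303
-4 y -53.6 53.2 x -12.3 11.4 1551
-12 y -53.9 53.2 x -12.1 11.3 1868
-20 y -53.3 53.0 x -11.4 11.3 2034
-28 y -71.3 68.7 x 1.6 13.7 1955
-36 y -71.8 71.9 x -13.9 14.1 9189
-44 y -71.5 71.8 x -13.7 17.4 8542
-52 y -71.2 70.8 x -4.4 17.9 12095
-60 y -70.5 69.4 x 5.0 18.2 10635
-68 y -29.8 29.4 x 15.1 20.1 1008
closed
20 y -13.2 13.1 x 5.4 11.0 312
12 y -13.8 13.3 x 5.0 11.0 691
4 y -13.8 13.3 x 4.6 11.0 773
-4 y -13.9 13.5 x 5.0 11.3 857
-12 y -20.1 17.8 x -12.0 12.0 1091
-20 y -32.8 32.8 x -13.8 13.7 2726
-28 y -40.0 38.9 x -13.3 13.8 7428
-36 y -46.1 44.6 x -12.0 16.4 6029
-44 y -52.6 51.8 x -11.7 17.6 9063
-52 y -58.4 58.4 x -5.3 17.9 11798
-60 y -61.9 62.0 x 5.0 18.3 9918
-68 y -18.6 18.1 x 15.1 19.4 809
```

The loop is leaning in over the lip against the boss, and the lever is at about 1.65. I'll push the lever with the back of the case-side open finger, starting from above.

Call:
jog_arm --plan '[{"grip": 1,"tx": 0,"ty": -5,"tz": -25,"twist": 0},{"grip": 1,"tx": 0,"ty": -4,"tz": -25,"twist": 0},{"grip": 1,"tx": 0,"ty": 0,"tz": -16,"twist": 0},{"grip": 1,"tx": 0,"ty": 0,"tz": -5,"twist": 0},{"grip": 1,"tx": 0,"ty": 0,"tz": -5,"twist": 0}]'

```text
t: 8.05
tcp_pos: [576.8, -115.6, 104.0]
orientation: [[-0.962, -0.273, 0.006], [-0.273, 0.962, 0.005], [-0.007, 0.003, -1.0]]
wrist_force: [0.3, -0.3, 0.3]
grip_width: 85.4
```

Run:
```python
from w import *
snap('scene','s8')
st()
im=cv2.imread('pics/s8.png');cv2.imwrite('pics/s8c.png',cv2.resize(im[180:310,230:390],None,fx=4.6,fy=4.6,interpolation=cv2.INTER_CUBIC))
```

```text
t 8.1 case [-198.2    0.7  103.2] tcp [ 576.2 -115.5  103.2] F [-0.5 -0.2 -0.4] yaw_y 1.848 tilt -1.0 g 85.35612503415236 q [-0.22  0.47  1.74  0.01  0.93 -2.07]
```

View pics/s8c.png

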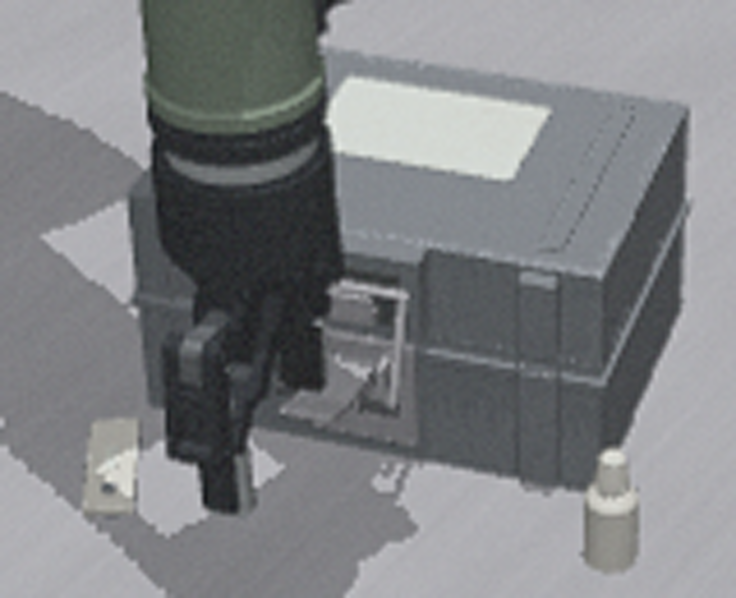

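Call:
jog_arm --plan '[{"grip": 1,"tx": 0.5,"ty": -2,"tz": -8,"twist": 0},{"grip": 1,"tx": 0.5,"ty": -2,"tz": -8,"twist": 0},{"grip": 1,"tx": 0,"ty": 0,"tz": -7,"twist": 0},{"grip": 1,"tx": 0,"ty": 0,"tz": -7,"twist": 0},{"grip": 1,"tx": 0,"ty": 0,"tz": -6,"twist": 0},{"grip": 1,"tx": 0,"ty": 0,"tz": 0,"twist": 0}]'

```text
t: 8.7
tcp_pos: [578.5, -119.7, 66.1]
orientation: [[-0.962, -0.274, 0.008], [-0.274, 0.962, 0.004], [-0.009, 0.002, -1.0]]
wrist_force: [0.5, -0.6, 0.3]
grip_width: 85.1
```

Run:
```python
from w import *
snap('scene','s9');snap('wrist','w9')
st()
im=cv2.imread('pics/s9.png');cv2.imwrite('pics/s9c.png',cv2.resize(im[180:310,230:390],None,fx=4.6,fy=4.6,interpolation=cv2.INTER_CUBIC))
```

```text
t 8.8 case [-203.2   -0.8   66.9] tcp [ 578.9 -119.8   66.9] F [ 0.7  0.  -0.1] yaw_y 1.848 tilt -0.9999 g 85.3382723031231 q [-0.23  0.51  1.77  0.01  0.85 -2.08]
```

View pics/s9c.png

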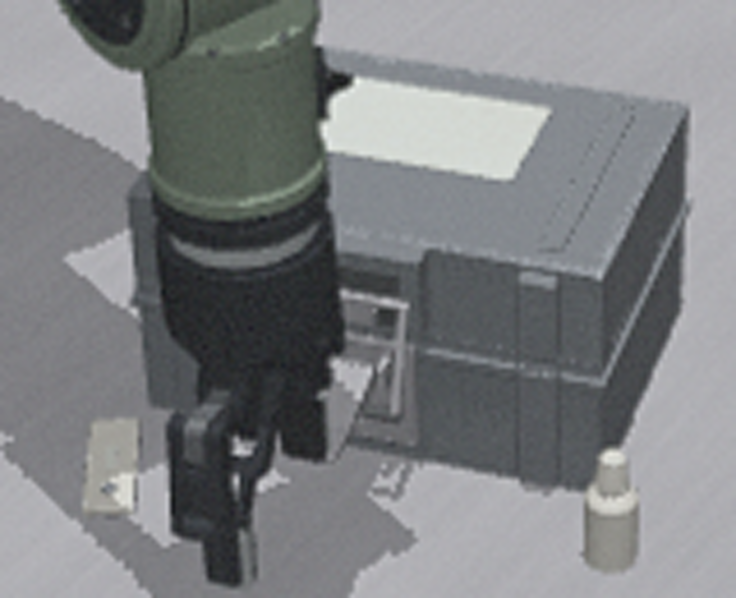

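View pics/w9.png

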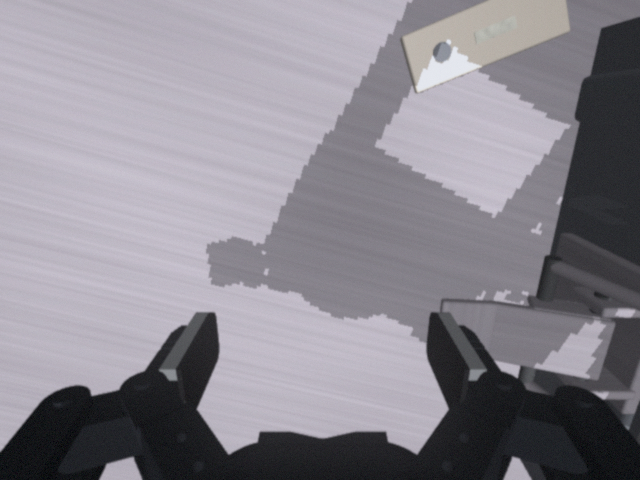

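Call:
jog_arm --plan '[{"grip": 1,"tx": 0,"ty": 1,"tz": -6,"twist": 0},{"grip": 1,"tx": -1,"ty": 3,"tz": -6,"twist": 0},{"grip": 1,"tx": -1,"ty": 3,"tz": -6,"twist": 0},{"grip": 1,"tx": 0,"ty": 0,"tz": 0,"twist": 0}]'

```text
t: 9.2
tcp_pos: [577.8, -112.8, 48.5]
orientation: [[-0.962, -0.274, 0.013], [-0.274, 0.962, 0.003], [-0.013, -0.001, -1.0]]
wrist_force: [0.1, -0.7, 0.2]
grip_width: 85.3
```

Run:
```python
from w import *
snap('scene','s10')
st()
im=cv2.imread('pics/s10.png');cv2.imwrite('pics/s10c.png',cv2.resize(im[220:320,270:370],None,fx=6,fy=6,interpolation=cv2.INTER_CUBIC))
Q=inv(C,yaw,cloud('scene','s10'))
m=(Q[...,0]<-90)&(Q[...,0]>-125)&(Q[...,1]<-5)&(Q[...,1]>-34)&(Q[...,2]>75)&(Q[...,2]<125)
P=Q[m];P=P[np.argsort(P[:,0])];print(P.round().astype(int).tolist()[::max(1,len(P)//40)])
```

```text
t 9.25 case [-196.2   -1.6   48.8] tcp [ 577.9 -112.9   48.8] F [1.1 0.3 0.6] yaw_y 1.848 tilt -0.9999 g 84.96149128147755 q [-0.22  0.53  1.8   0.01  0.8  -2.07]
[[-125, -14, 106], [-108, -15, 109], [-107, -7, 104], [-105, -9, 109], [-105, -7, 108], [-104, -6, 97], [-104, -31, 86], [-103, -6, 110], [-103, -9, 110], [-103, -17, 98], [-102, -8, 96], [-101, -17, 103], [-101, -33, 103], [-100, -30, 102], [-99, -19, 123], [-98, -25, 105], [-98, -6, 89], [-97, -7, 111], [-97, -11, 120], [-97, -20, 116], [-96, -27, 118], [-96, -22, 108], [-96, -24, 106], [-96, -29, 120], [-96, -34, 119], [-96, -10, 108], [-95, -26, 106], [-95, -13, 116], [-95, -24, 94], [-95, -19, 104], [-95, -11, 121], [-95, -18, 85], [-94, -17, 111], [-94, -31, 117], [-94, -21, 96], [-94, -24, 120], [-93, -23, 88], [-93, -5, 116], [-93, -15, 86], [-93, -10, 125], [-92, -11, 106], [-92, -20, 86], [-91, -16, 122], [-91, -12, 124], [-91, -17, 90]]
```

View pics/s10c.png

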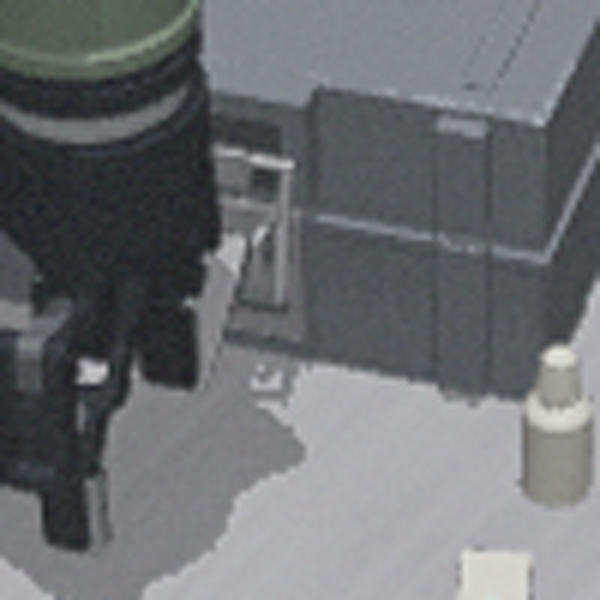

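The bar is now at about (−97, z 106), behind the lip (top 112). Next I'll drive the lever through centre.

Call:
jog_arm --plan '[{"grip": 1,"tx": -1,"ty": 4,"tz": -5,"twist": 0},{"grip": 1,"tx": -1,"ty": 4,"tz": -5,"twist": 0},{"grip": 1,"tx": -1,"ty": 2,"tz": -6,"twist": 0},{"grip": 1,"tx": -1,"ty": 4,"tz": -6,"twist": 0},{"grip": 1,"tx": 0,"ty": 0,"tz": 0,"twist": 0}]'

```text
t: 9.75
tcp_pos: [573.6, -97.7, 25.3]
orientation: [[-0.962, -0.274, 0.013], [-0.274, 0.962, 0.003], [-0.013, -0.001, -1.0]]
wrist_force: [1.1, 0.8, 0.6]
grip_width: 85.6
```

Run:
```python
from w import *
snap('scene','s11')
st()
im=cv2.imread('pics/s11.png');cv2.imwrite('pics/s11c.png',cv2.resize(im[220:320,270:370],None,fx=6,fy=6,interpolation=cv2.INTER_CUBIC))
```

```text
t 9.8 case [-180.6   -1.7   25.6] tcp [573.8 -97.9  25.6] F [ 0.7  0.5 -0.3] yaw_y 1.849 tilt -0.9999 g 85.12439427618398 q [-0.19  0.55  1.83  0.01  0.74 -2.05]
```

View pics/s11c.png

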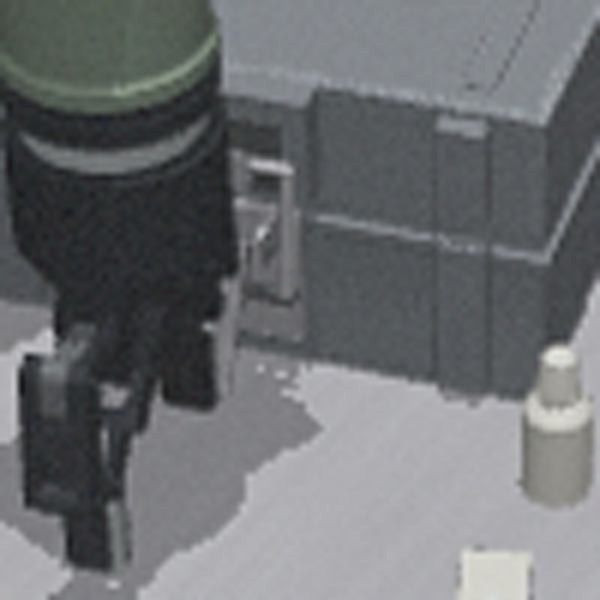

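Run:
```python
from w import *
snap('wrist','w11')
Q=inv(C,yaw,cloud('wrist','w11'));m=(Q[...,0]<-84)&(Q[...,0]>-127)&(abs(Q[...,1])<30)&(Q[...,2]>8)&(Q[...,2]<130)
P=Q[m];P=P[np.argsort(P[:,2])];print(P.round().astype(int).tolist()[::max(1,len(P)//50)])
Q=inv(C,yaw,cloud('scene','s11'));m=(Q[...,0]<-90)&(Q[...,0]>-135)&(abs(Q[...,1])<30)&(Q[...,2]>8)&(Q[...,2]<120)
P=Q[m];P=P[np.argsort(P[:,2])];print(P.round().astype(int).tolist()[::max(1,len(P)//50)])
```

```text
[[-84, 23, 13], [-86, 14, 17], [-85, 27, 21], [-86, 24, 24], [-123, 4, 27], [-127, 5, 31], [-119, -1, 33], [-85, 5, 35], [-117, 11, 37], [-116, 0, 39], [-86, 10, 41], [-85, 27, 43], [-113, 11, 45], [-114, 7, 46], [-104, 19, 47], [-104, 19, 49], [-100, 23, 49], [-99, 21, 50], [-112, 11, 51], [-104, 12, 53], [-110, 9, 55], [-85, -4, 57], [-101, 29, 58], [-102, 28, 59], [-106, 18, 60], [-86, -10, 62], [-103, 28, 63], [-98, 20, 64], [-107, 12, 65], [-105, 13, 66], [-123, 5, 67], [-104, 10, 68], [-103, 19, 69], [-126, 6, 70], [-112, 13, 70], [-120, 5, 71], [-115, 11, 71], [-122, -2, 71], [-111, 11, 72], [-105, 19, 73], [-116, 11, 73], [-116, 10, 74], [-119, 8, 74], [-115, 11, 76], [-115, 11, 78], [-118, 11, 80], [-113, 12, 82], [-116, 11, 84], [-120, 10, 86], [-116, 11, 88], [-121, 11, 91]]
[[-135, -9, 14], [-90, -22, 23], [-125, -13, 25], [-133, -14, 29], [-116, -15, 32], [-119, -9, 36], [-116, -10, 38], [-117, -11, 41], [-114, -10, 44], [-135, -8, 46], [-112, -14, 46], [-103, -25, 48], [-105, -28, 50], [-112, -9, 51], [-104, -16, 52], [-109, -8, 54], [-102, -15, 56], [-111, -14, 57], [-131, -14, 58], [-94, -22, 60], [-129, -16, 62], [-117, -9, 63], [-103, -16, 65], [-107, -22, 67], [-108, -13, 68], [-94, -18, 70], [-106, -15, 71], [-121, -11, 72], [-105, -19, 73], [-119, -15, 74], [-117, -15, 76], [-122, -14, 79], [-91, -10, 83], [-95, -16, 87], [-96, -17, 90], [-100, -30, 94], [-97, -22, 95], [-95, -26, 97], [-98, -18, 101], [-105, -14, 102], [-93, -21, 103], [-102, -24, 104], [-93, -7, 106], [-104, -16, 107], [-96, -10, 108], [-104, -11, 109], [-92, -30, 110], [-92, -14, 111], [-95, -8, 113], [-97, -25, 115], [-94, -15, 116], [-95, -18, 117], [-91, -23, 119], [-94, -19, 119]]
```

View pics/w11.png

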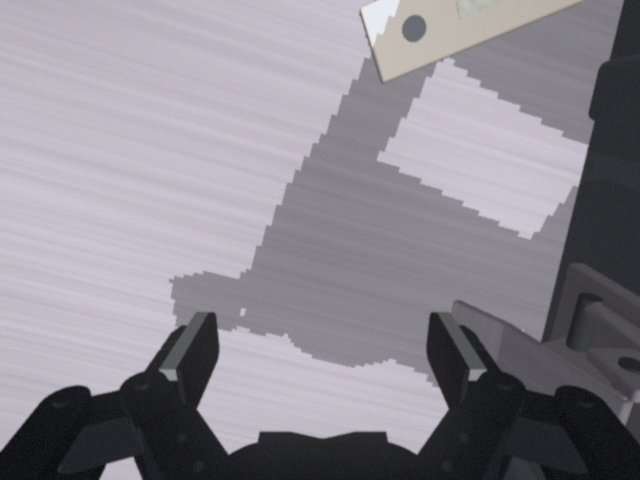

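The lever is at about 0.4 rad, right at centre. I'll push it slightly further.

Call:
jog_arm --plan '[{"grip": 1,"tx": -0.5,"ty": 2,"tz": -1,"twist": 0},{"grip": 1,"tx": -0.5,"ty": 2,"tz": -1,"twist": 0},{"grip": 1,"tx": 0,"ty": 1,"tz": 0,"twist": 0},{"grip": 1,"tx": 0,"ty": 0,"tz": 0,"twist": 0}]'

```text
t: 10.25
tcp_pos: [575.3, -97.3, 25.8]
orientation: [[-0.96, -0.278, 0.02], [-0.278, 0.961, -0.005], [-0.018, -0.01, -1.0]]
wrist_force: [0.5, 0.2, 1.0]
grip_width: 84.8
```

Run:
```python
from w import *
snap('wrist','w12');snap('scene','s12');st()
im=cv2.imread('pics/s12.png');cv2.imwrite('pics/s12c.png',cv2.resize(im[220:320,270:370],None,fx=6,fy=6,interpolation=cv2.INTER_CUBIC))
Q=inv(C,yaw,cloud('scene','s12'));m=(Q[...,0]<-95)&(Q[...,0]>-135)&(Q[...,1]<-5)&(Q[...,1]>-16)&(Q[...,2]>8)&(Q[...,2]<65)
P=Q[m];P=P[np.argsort(P[:,2])];print(P.round().astype(int).tolist()[::max(1,len(P)//50)])
```

```text
t 10.35 case [-180.3   -3.2   25.7] tcp [575.2 -97.1  25.7] F [ 0.8 -1.7  1.1] yaw_y 1.853 tilt -0.9998 g 85.47807351871641 q [-0.19  0.55  1.84 -0.    0.73 -2.04]
[[-123, -14, 15], [-123, -12, 18], [-124, -15, 19], [-121, -14, 19], [-117, -15, 19], [-116, -9, 20], [-115, -14, 20], [-131, -15, 21], [-124, -13, 21], [-122, -14, 23], [-122, -12, 23], [-119, -13, 23], [-118, -10, 25], [-118, -15, 26], [-135, -7, 26], [-116, -10, 26], [-119, -13, 26], [-116, -14, 27], [-135, -14, 27], [-111, -10, 28], [-118, -13, 28], [-115, -12, 28], [-116, -10, 28], [-117, -15, 30], [-135, -15, 30], [-115, -10, 30], [-111, -13, 31], [-116, -15, 33], [-113, -11, 33], [-112, -11, 34], [-116, -10, 34], [-113, -9, 35], [-110, -13, 36], [-135, -15, 36], [-112, -9, 36], [-115, -15, 38], [-113, -11, 38], [-134, -15, 39], [-109, -12, 40], [-112, -11, 40], [-113, -14, 41], [-114, -10, 41], [-111, -11, 42], [-107, -14, 43], [-103, -15, 43], [-100, -14, 43], [-134, -15, 44], [-106, -14, 44], [-107, -12, 45], [-111, -11, 45], [-111, -14, 46], [-103, -15, 48], [-112, -12, 48], [-109, -13, 49], [-107, -10, 50], [-102, -15, 50], [-111, -11, 50], [-108, -13, 52], [-133, -15, 52], [-111, -16, 52], [-107, -8, 52], [-131, -14, 53], [-133, -10, 53], [-109, -16, 53], [-133, -12, 53], [-130, -9, 54], [-108, -13, 54], [-107, -15, 54], [-105, -14, 55], [-111, -11, 56], [-103, -16, 57], [-134, -16, 58], [-102, -15, 59], [-107, -15, 59], [-131, -14, 61], [-114, -10, 61], [-134, -16, 61], [-128, -16, 62], [-101, -15, 64], [-113, -15, 64]]
```

View pics/s12c.png

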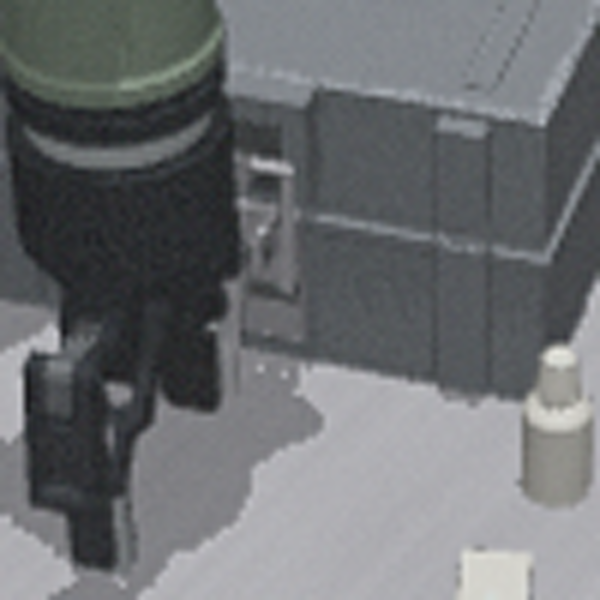

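Call:
jog_arm --plan '[{"grip": 1,"tx": -2.5,"ty": 4,"tz": -1,"twist": 0},{"grip": 1,"tx": -1.5,"ty": 5,"tz": 0,"twist": 0}]'

```text
t: 10.55
tcp_pos: [577.9, -96.3, 27.6]
orientation: [[-0.958, -0.284, 0.036], [-0.285, 0.958, -0.02], [-0.029, -0.029, -0.999]]
wrist_force: [5.2, -23.3, 1.4]
grip_width: 85.5
```

Run:
```python
from w import *
st()
```

```text
t 10.55 case [-180.2   -6.1   27.6] tcp [577.9 -96.3  27.6] F [  5.2 -23.3   1.4] yaw_y 1.859 tilt -0.9991 g 85.54109005730547 q [-0.18  0.55  1.84 -0.02  0.71 -2.02]
```

Pushing is now blocked at 23 N. The gripper's knuckle is probably touching the lever hub rather than the lever's free end. I'll back off and look.

Call:
jog_arm --plan '[{"grip": 1,"tx": 1,"ty": -5,"tz": 0,"twist": 0},{"grip": 1,"tx": 6,"ty": -24,"tz": 0,"twist": 0},{"grip": 1,"tx": 6,"ty": -24,"tz": 10,"twist": 0},{"grip": 1,"tx": 0,"ty": 0,"tz": 0,"twist": 0}]'

```text
t: 10.95
tcp_pos: [591.6, -150.4, 38.1]
orientation: [[-0.958, -0.284, 0.037], [-0.285, 0.958, -0.019], [-0.03, -0.029, -0.999]]
wrist_force: [-0.3, 0.0, -0.2]
grip_width: 85.4
```

Run:
```python
from w import *
snap('wrist','w13');snap('scene','s13');snap('top','t13');st()
im=cv2.imread('pics/s13.png');cv2.imwrite('pics/s13c.png',cv2.resize(im[220:320,270:370],None,fx=6,fy=6,interpolation=cv2.INTER_CUBIC))
for n,f in(('scene','s13'),('wrist','w13')):
    Q=inv(C,yaw,cloud(n,f));m=(Q[...,0]<-84)&(Q[...,0]>-145)&(abs(Q[...,1])<13)&(Q[...,2]>8)&(Q[...,2]<80)
    P=Q[m];P=P[np.argsort(P[:,2])];print(n,P.round().astype(int).tolist()[::max(1,len(P)//60)])
```

```text
t 11.1 case [-232.6   -3.3   36.5] tcp [ 589.1 -147.5   36.5] F [-0.1  1.1 -0.1] yaw_y 1.862 tilt -0.9993 g 85.2795797156717 q [-0.26  0.56  1.78 -0.01  0.76 -2.11]
scene [[-108, -1, 9], [-111, 0, 11], [-112, 7, 12], [-109, -2, 13], [-108, -11, 14], [-111, 7, 14], [-87, -11, 15], [-108, 3, 16], [-107, -4, 17], [-84, -10, 18], [-88, -11, 19], [-111, -12, 19], [-107, -6, 21], [-106, 1, 21], [-110, 0, 22], [-106, 4, 23], [-108, -4, 24], [-106, -1, 25], [-106, 4, 26], [-104, 7, 27], [-85, -13, 29], [-108, -4, 29], [-107, 0, 31], [-104, -3, 32], [-104, 6, 32], [-105, -9, 34], [-110, -8, 35], [-104, 4, 36], [-107, -2, 37], [-108, -10, 39], [-106, -12, 42], [-109, 4, 42], [-106, -2, 44], [-104, -11, 45], [-104, 8, 47], [-107, 0, 48], [-105, 0, 49], [-108, 4, 50], [-104, -4, 52], [-104, -6, 52], [-104, 3, 53], [-102, -6, 54], [-105, 7, 56], [-105, 2, 57], [-102, 4, 57], [-106, -12, 58], [-105, 7, 59], [-103, 8, 60], [-106, -10, 61], [-108, -6, 62], [-104, 0, 62], [-85, -12, 63], [-107, -8, 63], [-105, 7, 64], [-86, 9, 64], [-87, -5, 65], [-107, -3, 65], [-106, -8, 66], [-94, 11, 66], [-105, 
[... 460 characters left out ...]
-109, -3, 14], [-109, 7, 14], [-109, -11, 15], [-110, -9, 15], [-106, 12, 15], [-110, 12, 15], [-110, 3, 16], [-110, -10, 16], [-109, -11, 16], [-108, 6, 16], [-109, 6, 17], [-108, 3, 17], [-108, 2, 17], [-109, -4, 17], [-109, -10, 17], [-108, -3, 18], [-108, 8, 18], [-109, -2, 18], [-109, 10, 18], [-108, -4, 18], [-109, 7, 19], [-108, -3, 19], [-108, -4, 19], [-109, 9, 19], [-107, -5, 20], [-109, 10, 20], [-108, 8, 20], [-108, -7, 20], [-107, -7, 21], [-107, -4, 21], [-108, -2, 21], [-109, -6, 21], [-107, -5, 22], [-108, -2, 22], [-107, -1, 22], [-107, -13, 22], [-107, 2, 23], [-107, -11, 23], [-107, -4, 24], [-107, -7, 24], [-107, -7, 24], [-107, -10, 25], [-106, -10, 26], [-106, -11, 26]]
```

View pics/s13c.png

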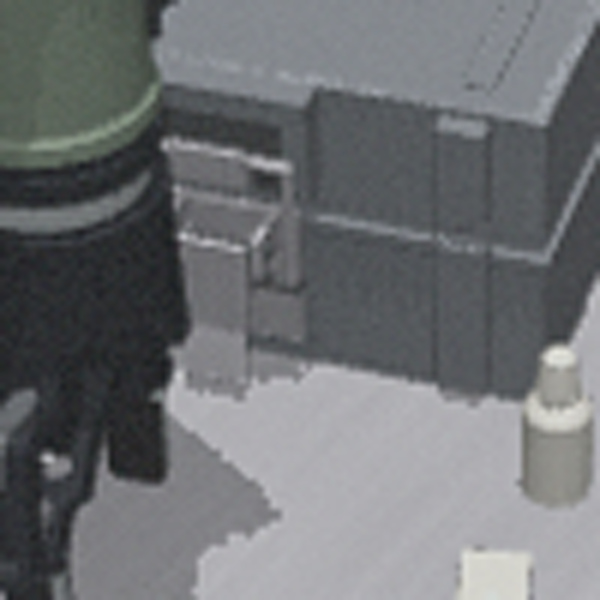

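View pics/w13.png

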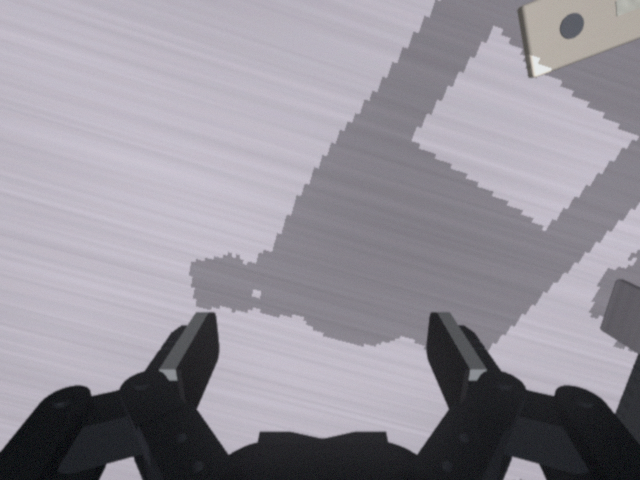

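The lever is home: its face runs vertically at x≈−106 and the tip is at (−110, z 10), where 0 rad puts it. I'll move clear and run the final check.

Call:
jog_arm --plan '[{"grip": 1,"tx": 3,"ty": -10,"tz": 10,"twist": 0},{"grip": 1,"tx": 5,"ty": -20,"tz": 30,"twist": 0},{"grip": 1,"tx": 0,"ty": -30,"tz": 40,"twist": 0},{"grip": 1,"tx": -10,"ty": -40,"tz": 30,"twist": 0},{"grip": 1,"tx": -10,"ty": -40,"tz": 30,"twist": 0},{"grip": 1,"tx": -30,"ty": -30,"tz": 20,"twist": 0},{"grip": 1,"tx": -40,"ty": -10,"tz": 20,"twist": 0},{"grip": 1,"tx": -40,"ty": 0,"tz": 0,"twist": 0},{"grip": 1,"tx": -40,"ty": 0,"tz": 0,"twist": 0},{"grip": 1,"tx": 0,"ty": 0,"tz": 0,"twist": 0},{"grip": 1,"tx": 0,"ty": 0,"tz": 0,"twist": 0}]'

```text
t: 12.2
tcp_pos: [419.8, -327.3, 225.7]
orientation: [[-0.955, -0.295, 0.029], [-0.296, 0.955, -0.02], [-0.022, -0.028, -0.999]]
wrist_force: [-0.2, 0.4, 0.4]
grip_width: 85.4
```

Run:
```python
from w import *
snap('scene','s14');snap('top','t14');st()
im=cv2.imread('pics/s14.png');cv2.imwrite('pics/s14c.png',cv2.resize(im[190:310,245:385],None,fx=5,fy=5,interpolation=cv2.INTER_CUBIC))
Q=inv(C,yaw,cloud('scene','s14'));m=(Q[...,0]<-84)&(Q[...,0]>-125)&(abs(Q[...,1])<13)&(Q[...,2]>8)&(Q[...,2]<125)
P=Q[m]
for z in range(8,125,8):
    k=(P[:,2]>=z)&(P[:,2]<z+8); print(z,np.percentile(P[k][:,0],[5,50]).round())
m=(Q[...,0]<-94)&(Q[...,0]>-125)&(abs(abs(Q[...,1])-22)<5)&(Q[...,2]>80)&(Q[...,2]<125);P=Q[m];print('bar?',P[P[:,0]<-97].round().astype(int).tolist()[:40])
m=(abs(Q[...,1])<110)&(Q[...,0]>-70)&(Q[...,0]<70)&(Q[...,2]>100)&(Q[...,2]<145);P=Q[m];print(np.linalg.lstsq(np.c_[P[:,:2],np.ones(len(P))],P[:,2],rcond=None)[0])
a=cv2.imread('pics/top0.png');b=cv2.imread('pics/t14.png');cv2.imwrite('pics/cmp.png',np.hstack([a[80:340,130:520],b[80:340,130:520]]))
```

```text
t 12.3 case [-360.9  207.   225.3] tcp [ 420.6 -327.2  225.3] F [-0.1  0.2 -0.4] yaw_y 1.872 tilt -0.9994 g 85.41554830497977 q [-0.68  0.26  1.73  0.    1.12 -2.56]
8 [-112. -110.]
16 [-112. -107.]
24 [-109. -106.]
32 [-109. -106.]
40 [-108. -105.]
48 [-109. -105.]
56 [-107. -104.]
64 [-108.  -99.]
72 [-92. -88.]
80 [-96. -93.]
88 [-104. -102.]
96 [-107. -105.]
104 [-107. -102.]
112 [-99. -95.]
120 [-97. -94.]
bar? [[-98, 21, 119], [-98, -21, 120], [-97, 19, 108], [-100, -19, 119], [-98, 26, 104], [-101, 22, 108], [-101, 20, 108], [-97, -25, 115], [-99, 26, 103], [-100, 23, 104], [-101, 20, 105], [-99, 19, 104], [-98, 27, 99], [-97, 24, 99], [-97, -25, 110], [-102, 25, 99], [-101, 23, 99], [-101, 20, 100], [-98, 17, 98], [-101, 26, 96], [-98, 25, 94], [-98, -18, 104], [-98, -21, 104], [-99, -23, 105], [-100, -26, 107], [-102, 25, 94], [-99, -18, 101], [-100, -21, 103], [-98, -22, 101], [-99, -25, 103], [-101, 26, 90], [-98, 25, 89], [-98, -18, 98], [-98, -23, 99], [-97, -25, 99], [-101, 26, 88], [-99, 24, 87], [-99, -23, 97], [-99, -25, 98], [-99, 25, 84]]
[ 1.54709531e-03 -3.84321003e-04  1.29974922e+02]
```

View pics/s14c.png

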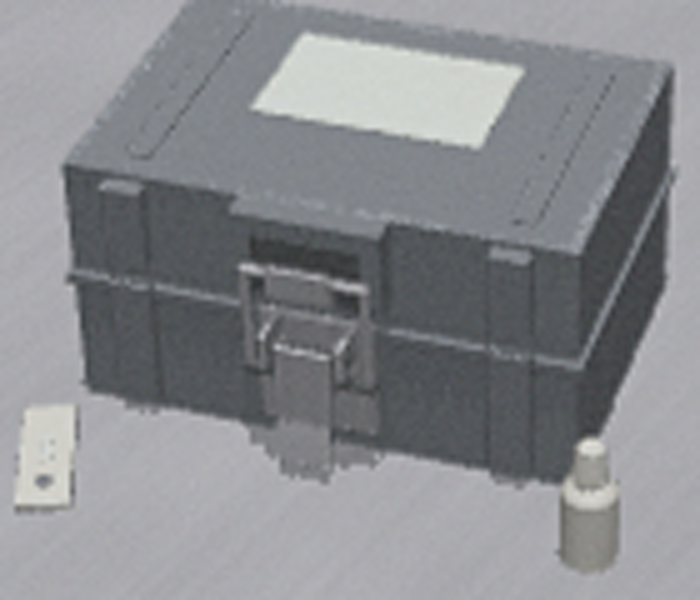

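View pics/cmp.png

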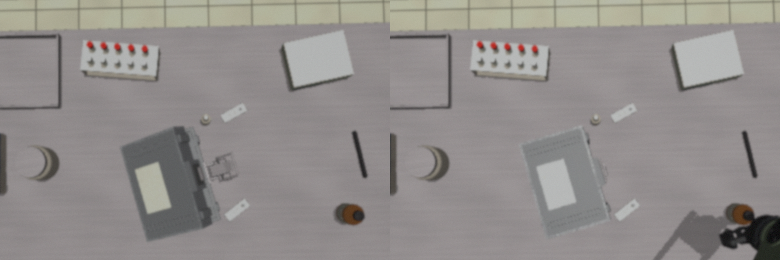

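Run:
```python
from w import *
print(manip.sense()['joint_positions'])
im=np.hstack([cv2.resize(cv2.imread(f'pics/{f}.png')[270:320,450:510],None,fx=6,fy=6) for f in('top0','t14')]);cv2.imwrite('pics/bot.png',im)
im=np.hstack([cv2.resize(cv2.imread(f'pics/{f}.png')[300:380,120:200],None,fx=4.5,fy=4.5) for f in('scene0','s14')]);cv2.imwrite('pics/bot2.png',im)
```

```text
[-0.68427365  0.25783714  1.72785359  0.003111    1.12104553 -2.55795927]
```

View pics/bot.png

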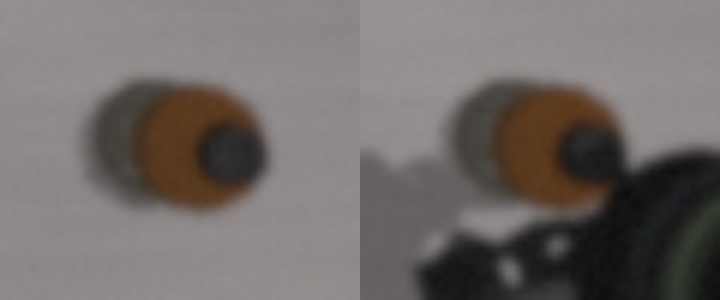

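View pics/bot2.png

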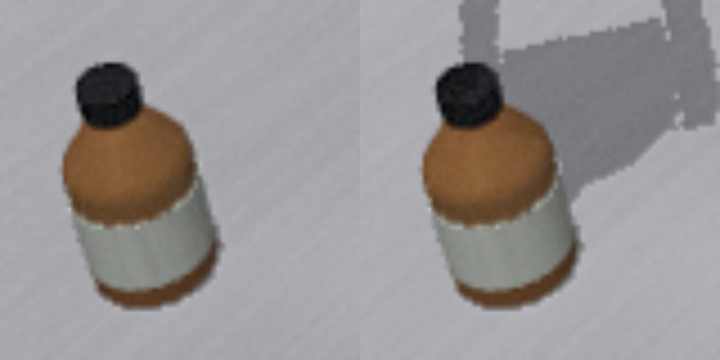

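The bottle hasn't moved. Joint 6 is close to its limit (−2.558 against −2.56), so I'll turn it back a little before handing in.

Call:
jog_arm --plan '[{"grip": 1,"tx": 0,"ty": 0,"tz": 5,"twist": -6},{"grip": 1,"tx": 0,"ty": 0,"tz": 0,"twist": -4},{"grip": 1,"tx": 0,"ty": 0,"tz": 0,"twist": 0}]'

```text
t: 12.6
tcp_pos: [424.3, -326.6, 229.7]
orientation: [[-0.992, -0.125, 0.025], [-0.126, 0.992, -0.024], [-0.022, -0.027, -0.999]]
wrist_force: [0.3, 0.0, 0.3]
grip_width: 85.5
```

Run:
```python
from w import *
st(); print(manip.sign_off())
```

```text
t 12.6 case [-361.4  203.2  229.7] tcp [ 424.3 -326.6  229.7] F [0.3 0.  0.3] yaw_y 1.697 tilt -0.9994 g 85.51202116514705 q [-0.68  0.26  1.71 -0.    1.13 -2.37]
the job is handed in; nothing more can be done
None
```

The carrier is sealed and handed in at 12.6 s of the 56 s allowed. I pushed the cover shut with closed fingertips and swung the loop over the keeper lip. I then pushed the lever past centre with the back of one open finger.

**Last checks (images and depth):**
- **Cover:** the top lies level at z ≈ 130, so it is shut.
- **Loop:** the crossbar sits behind the lip at x ≈ −98 to −100, z ≈ 104.
- **Lever:** it hangs vertical, with its face at x ≈ −106 and its tip at −110, which matches home.
- **Bystanders:** the top views before and after show the cassettes, dropper, marker, brown bottle and jar where they stood.

**What didn't go to plan:**
- **Lever sag:** the lever sagged to about 1.5 rad while I swung the loop. The bar caught on the lip edge, and I eased it over by pushing in and up, which left about 19 N on the wrist.
- **Blocked push:** near the end of the lever push the arm stopped moving, with about 23 N on the wrist. I think a gripper knuckle was against the lever hub. After I backed off, the lever was already home.
- **Joint 6:** it came close to its limit on the retreat (−2.558 of −2.56) and was turned back to −2.37 before hand-in.

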